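# Warm the plates for supper

## Task

Warm the plates for supper: first slide the heat slider on top of the plate warmer to the red mark, then pull the warmer's drawer out to its stop. Stack all the notched plates lying on the counter into one flat, square pile centred on the green mat in the drawer, their notches facing the drawer's two side walls, and finally push the drawer fully shut with the slider still at the mark. Leave the mug, jar and bowl where they stand.

Things in the scene. Friction and masses are not known exactly. Their poses are not given: they have to be found in the camera images.
- warmer: white countertop plate warmer, fixed: 300 deep (own x, shut drawer front included, handle not) x 340 wide (own y) x 130 high. Origin: centre of its underside. Its front faces its own -x, and its single drawer slides out that way; a heat slider runs on its top
- heat_slider (a joint): slide position of the heat slider grip, 0 to 0.100 m; it grows as the grip moves along the warmer's own +y. It takes about 2 N to move and stays where it is left
- heat_slider_top (a point): centre of the top of the slider's black grip, a block 28 (warmer's x) x 20 (warmer's y, the sliding direction) x 40 high with a white centre line. Under it, on the warmer's top, a grey track 40 wide, 150 long, 14 high, its near edge 45 behind the edge of the warmer's top
- heat_mark: small flat red mark, 24 x 5 x 3, fixed on the warmer's top beside the track on the side away from the drawer front. Origin: its centre at the warmer's top; axes parallel to the warmer's. The slider is at the mark when its white line is in line with it, i.e. the slider top and this origin have the same warmer y
- drawer (a joint): how far the drawer is out, 0 (shut) to 0.200 m (at its stop). Moves along the warmer's own -x; takes about 2 to 3 N, and stays where it is left
- drawer_handle (a point): middle of the drawer's steel bar handle, about 10 thick, 120 long along the warmer's y, 35 in front of the drawer front, 98 above the counter. The drawer front is 15 thick, 334 wide, its top edge 117 above the counter. Pinch the bar from above, closing along the warmer's x; it serves to pull and to push
- mat_center (a point): centre of the dark green flush mat (110 along warmer x, 102 along its y) on the drawer floor, 22 above the counter; axes as the warmer's. With the drawer at its stop this centre is 100 from the drawer front, 94 from the warmer's body and 148 from each side wall (6 thick, rising 39 above the floor). A pile of five passes under the warmer's top with 36 to spare
- plate1: flat stoneware plate, 100 (own x) x 92 (own y) x 12 thick, with a notch 46 long and 16 deep in the middle of each long side, so that the waist to grip is 60 across (along own y); white, blue pattern, alike on both faces (either may lie up), 0.12 to 0.25 kg. Origin: centre of the face that starts as its underside. Three to five plates are present, all alike
- plate2: flat stoneware plate, 100 (own x) x 92 (own y) x 12 thick, with a notch 46 long and 16 deep in the middle of each long side, so that the waist to grip is 60 across (along own y); white, blue pattern, alike on both faces (either may lie up), 0.12 to 0.25 kg. Origin: centre of the face that starts as its underside. Three to five plates are present, all alike
- plate3: flat stoneware plate, 100 (own x) x 92 (own y) x 12 thick, with a notch 46 long and 16 deep in the middle of each long side, so that the waist to grip is 60 across (along own y); white, blue pattern, alike on both faces (either may lie up), 0.12 to 0.25 kg. Origin: centre of the face that starts as its underside. Three to five plates are present, all alike
- plate4: flat stoneware plate, 100 (own x) x 92 (own y) x 12 thick, with a notch 46 long and 16 deep in the middle of each long side, so that the waist to grip is 60 across (along own y); white, blue pattern, alike on both faces (either may lie up), 0.12 to 0.25 kg. Origin: centre of the face that starts as its underside. Three to five plates are present, all alike
- plate5: flat stoneware plate, 100 (own x) x 92 (own y) x 12 thick, with a notch 46 long and 16 deep in the middle of each long side, so that the waist to grip is 60 across (along own y); white, blue pattern, alike on both faces (either may lie up), 0.12 to 0.25 kg. Origin: centre of the face that starts as its underside. Three to five plates are present, all alike
- mug: white mug, 80 across, 90 high, handle on its +y side; bystander, origin: centre of its underside
- jar: amber jar, 70 across, 120 high; bystander, origin: centre of its underside
- bowl: yellow bowl, 130 across, 55 high; bystander, origin: centre of its underside
Not all that is in view belongs to the job. What is shaped like the plate1 but pink is not meant.

How it is judged:
On the way, in this order (a step that is already met when the one before it is completed fails the run):
1. the heat slider is set to the red mark (y of heat_slider_top in the frame of heat_mark between -0.006 and 0.006 m), for 0.2 s.
2. the drawer is pulled out to its stop (value of joint drawer above 0.194 m), for 0.2 s.
3. all plates lie in one square pile on the mat (horizontal distance between each of plate1, plate2, plate3, plate4, plate5 and mat_center below 0.012 m and angle between the x axis of each of plate1, plate2, plate3, plate4, plate5 and the x axis of warmer, either way round below 0.14 rad and angle between the z axis of each of plate1, plate2, plate3, plate4, plate5 and the z axis of warmer, either way round below 0.08 rad and z of plate1 in the frame of mat_center between -0.004 and 0.072 m and linear speed of each of plate1, plate2, plate3, plate4, plate5 below 0.03 m/s and z of plate2 in the frame of mat_center between -0.004 and 0.072 m and z of plate3 in the frame of mat_center between -0.004 and 0.072 m and z of plate4 in the frame of mat_center between -0.004 and 0.072 m and z of plate5 in the frame of mat_center between -0.004 and 0.072 m and horizontal distance between each of plate2, plate3, plate4, plate5 and plate1 below 0.008 m and angle between the x axis of each of plate2, plate3, plate4, plate5 and the x axis of plate1, either way round below 0.12 rad and horizontal distance between each of plate3, plate4, plate5 and plate2 below 0.008 m and angle between the x axis of each of plate3, plate4, plate5 and the x axis of plate2, either way round below 0.12 rad and horizontal distance between each of plate4, plate5 and plate3 below 0.008 m and angle between the x axis of each of plate4, plate5 and the x axis of plate3, either way round below 0.12 rad and horizontal distance between plate5 and plate4 below 0.008 m and angle between the x axis of plate5 and the x axis of plate4, either way round below 0.12 rad), for 0.2 s.
4. the drawer is pushed shut (value of joint drawer below 0.008 m), for 0.2 s.
At the end, for the whole second after the job is handed in: all plates flat and still in one pile in the drawer, each within 12 mm of the mat centre and 8 degrees of square, notches to the sides, any two within 8 mm and 7 degrees of each other; drawer shut to 8 mm; slider within 6 mm of the red mark (all of step 1 and all of step 3 and value of joint drawer below 0.008 m and velocity of joint drawer between -0.01 and 0.01 m/s); the robot touches nothing.
It fails at once if the mug is shifted by more than 4 cm (distance of mug from where it was at the start of the episode above 0.04 m).
It fails at once if the jar is shifted by more than 4 cm (distance of jar from where it was at the start of the episode above 0.04 m).
It fails at once if the bowl is shifted by more than 4 cm (distance of bowl from where it was at the start of the episode above 0.04 m).
Of plate1, plate2, plate3, plate4, plate5 only 3 to 5 are there at a start; the rules pass over those that are not, and their reading is None.
At some moment in a run one of plate1, plate2, plate3, plate4, plate5 may be knocked a few centimetres aside while the robot is not near it.
It also fails if it takes over 210 s, if anything falls off the work surface, if the arm or the gripper's body presses on something with over 40 N, if the wrist force passes 120 N, or if a joint passes its speed limit or range.

## Robot

A 6-joint arm with a two-finger parallel gripper is mounted at the origin on the work surface. World frame = base frame: x ahead of the robot, y to its left, z up, the work surface at z = 0. Lengths are in m, angles in rad, forces in N, time in s.
With the tool pointing down it reaches from about 0.35 to 0.85 m from the base axis. Payload 8.1 kg.
Tool frame: the origin (TCP) lies between the finger pads; the fingertips stand 25 mm ahead of it and the grasp point (between the pads) lies 6 mm ahead of it; z points along the fingers, y is the line along which they close (so a half turn about z gives the same grasp; the last joint's range is limited). The gripper opens to 93 mm and grips with 3 to 60 N. Pads are 15 mm wide; open, the fingers measure 128 mm over their backs; the gripper's body (75 mm by 188 mm) begins 65 mm behind the grasp point.
Start: joints at [1.207, 0.13, 1.488, -0, 1.523, -0.085], TCP at [0.165, 0.577, 0.212] pointing down, gripper open.
Joint ranges: [-2.96, 2.96], [-0.89, 2.26], [0.02, 2.5], [-1.34, 4.48], [0, 2.73], [-2.66, 2.66]. Speed limits (rad/s): [2.39, 2.39, 2.79, 3.14, 3.14, 3.14].

## Interface

Orientations are given as a rotation vector (axis times angle).
In Python, from plant import robot gives the robot as it stands.
- The arm moves only by the tool arm_command, never from a script. Its argument "increments" is text: rows parted by semicolons, each of 5 numbers parted by spaces: the closure, from 0 (fully open) to 1 (shut), then the shift along the tool's x, y, z in mm, then the turn about the tool's z in rad. A call has 1 to 5 rows; each row is the pose to reach, as a shift and turn from the pose commanded when the call began, along the tool's axes at that moment; what a row does not reach only later rows make up. A row lasts 1/10 s, in which the tool goes at most 50 mm and 8.59 degrees, less where a joint would pass 70% of its speed; a pose out of reach is approached as far as the arm can. A call with a gripper value outside its range is refused whole. The fingers move at their own pace and stop on an object; "grip_force" is the grip in N (left out, the last holds). Time passes only in rows, so rows that repeat a pose let the fingers close. It gives the time, the measured TCP pose, the force, the opening and the grip force at its end, in the units of the state.
- robot.read_state(): the state, without advancing time (a new reading comes with each control period).
- robot.read_camera(name): name is "scene" or "top" or "wrist"; returns the picture (400x640x3 uint8, blue, green, red); there is no depth.
- robot.camera_model(name): a dict with "fx", "fy", "cx", "cy" (pixels), "eye" and "rotation" of the camera in the world. Camera axes: x right, y down, z forward; pixel columns grow to the right and rows downward; lengths in m; the calibration is good to about 2 mm. A picture is of the moment at which its call begins: read the wrist's pose just before it. camera_model takes no time and is no camera call; for the wrist camera it gives the pose at the moment of the call.
- robot.close_job(): hands the job in; it is judged then, once.
The state is a dict: "t": time; "q": joint angles; "dq": joint speeds; "joint_torque": joint torques, N m; "tool_pos": TCP position; "orientation": TCP orientation; "force": force on the tool from outside, world axes, zero at the start; "wrist_torque": the same for the moment, N m; "opening": finger opening in m; "gripper_force": force on a finger pad.
Only numpy, scipy, OpenCV 4.12 (cv2) and the standard library are available. Lean on these libraries where they do the work, as an engineer would, in place of code of your own. Each camera call takes 0.05 s, during which the arm holds its last target. There are 200 camera calls.

## Working session

There is one attempt and no reset: what is moved stays moved. The work goes in short steps, Python scripts to look and compute and a tool call to move; the robot and the scene stay as the last step left them, time stands still between calls to the robot, and variables do not carry over. Pictures are saved under pics/ and viewed, at most 14 in all, crops included, and the job is handed in when it is done.

Besides the shell and the picture viewer there is one more tool, called after "Call:" as name(argument=value, ...) on one line, values as JSON. arm_command: Moves the arm, as the interface text tells. Its arguments: {"type":"object","properties":{"increments":{"type":"string"},"grip_force":{"type":"number"}},"required":["increments"]}

```bash
ls; mkdir -p pics
python3 - <<'E'
from plant import robot
import cv2, numpy as np
for n in("top","scene"):
    im=robot.read_camera(n); cv2.imwrite(f"pics/{n}0.png",im)
    m=robot.camera_model(n); print(n,m)
s=robot.read_state(); print(s["t"],s["tool_pos"],s["orientation"],s["opening"])
E
```

```text
pics
top {'fx': 382.9317049614258, 'fy': 382.9317049614258, 'cx': 315.6601171363672, 'cy': 199.4931926878885, 'eye': array([0.49820634, 0.04262375, 1.3757964 ]), 'rotation': array([-2.21072308,  2.15503843, -0.09559902])}
scene {'fx': 447.7777515074978, 'fy': 447.7777515074978, 'cx': 313.89034568438757, 'cy': 196.45028960197794, 'eye': array([1.29197486, 0.93891709, 0.84915827]), 'rotation': array([-0.80039227, -2.38701804,  1.33045555])}
0.1 [0.16489328 0.57636171 0.21117253] [-4.36436657e-01 -3.11074049e+00  2.56520374e-03] 0.09303532288644252
```

View pics/top0.png

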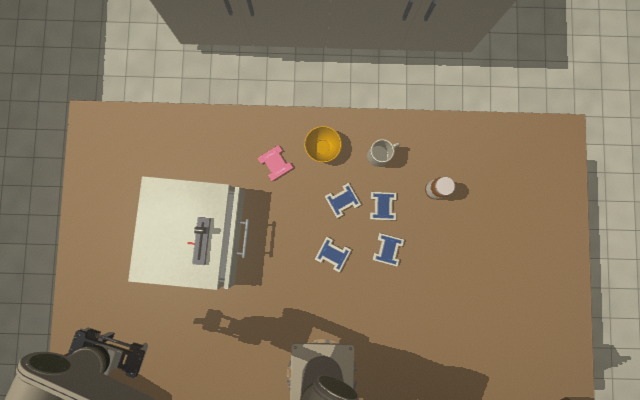

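View pics/scene0.png

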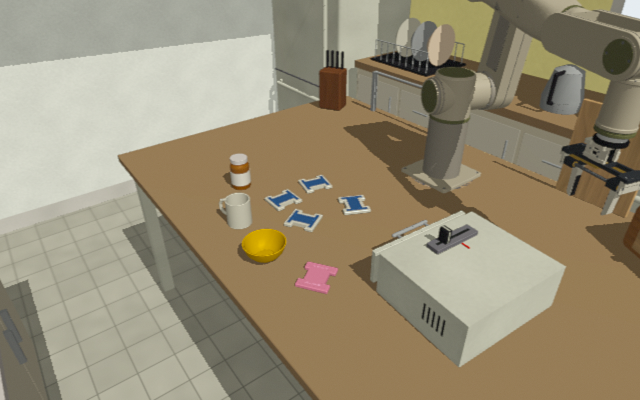

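The candidates in the top view are the blue/white plates at (343,201), (384,206), (333,254) and (389,249). The pink look-alike at (276,163) is excluded. The warmer front faces image right (world -y), with its slider at (201,230) and red mark at (191,243). I'll check the choice in one close crop.

```bash
cat > h.py <<'E'
from plant import robot
import cv2, numpy as np
from scipy.spatial.transform import Rotation as R
def ray(m,uv):
    uv=np.atleast_2d(uv).astype(float)
    d=np.c_[(uv[:,0]-m["cx"])/m["fx"],(uv[:,1]-m["cy"])/m["fy"],np.ones(len(uv))]
    r=np.asarray(m["rotation"]); r=r if r.shape==(3,3) else R.from_rotvec(r).as_matrix()
    return d@r.T
def cast(m,uv,z):
    d=ray(m,uv); e=np.asarray(m["eye"]); return (e+d*((z-e[2])/d[:,2])[:,None])[:,:2]
def proj(m,p):
    q=(np.atleast_2d(p)-m["eye"])@R.from_rotvec(m["rotation"]).as_matrix()
    return np.c_[q[:,0]/q[:,2]*m["fx"]+m["cx"],q[:,1]/q[:,2]*m["fy"]+m["cy"]]
def blue(im):
    h=cv2.cvtColor(im,cv2.COLOR_BGR2HSV); return cv2.inRange(h,(100,90,40),(130,255,255))
def blobs(mask,amin):
    c,_=cv2.findContours(mask,cv2.RETR_EXTERNAL,cv2.CHAIN_APPROX_NONE)
    return [k for k in c if cv2.contourArea(k)>amin]
E
python3 - <<'E'
from h import *
im=cv2.imread("pics/top0.png"); m=robot.camera_model("top")
for c in blobs(blue(im),60):
    M=cv2.moments(c); u=(M["m10"]/M["m00"],M["m01"]/M["m00"])
    r=cv2.minAreaRect(c); b=cast(m,cv2.boxPoints(r),.012)
    e=np.diff(np.vstack([b,b[:1]]),axis=0)[:2]
    print(np.round(u,1),cast(m,u,.012).round(4),"sides",np.linalg.norm(e,axis=1).round(3),"ang",np.degrees(np.arctan2(e[:,1],e[:,0])).round(1))
h=cv2.cvtColor(im,cv2.COLOR_BGR2HSV)
red=cv2.inRange(h,(0,150,80),(8,255,255))|cv2.inRange(h,(174,150,80),(180,255,255)); red[:, :120]=0; red[:,230:]=0
for c in blobs(red,1):
    x=cv2.boundingRect(c); M=cv2.moments(c); u=(M["m10"]/M["m00"],M["m01"]/M["m00"]); print("red",x,u,cast(m,u,.131))
a=cv2.resize(im[170:300,125:255],None,fx=4.5,fy=4.5,interpolation=cv2.INTER_CUBIC)
cv2.imwrite("pics/cropw.png",a)
b=cv2.resize(im[170:280,300:420],None,fx=5,fy=5,interpolation=cv2.INTER_CUBIC)
cv2.imwrite("pics/cropp.png",b)
E
```

```text
[332.7 254.1] [[ 0.4173 -0.0297]] sides [0.068 0.081] ang [ -26.6 -116.2]
[388.3 249.3] [[ 0.4388 -0.2262]] sides [0.084 0.066] ang [ -12.8 -101.9]
[383.3 205.6] [[ 0.5934 -0.207 ]] sides [0.082 0.065] ang [  0.7 -88.5]
[342.5 199.9] [[ 0.6101 -0.0608]] sides [0.081 0.066] ang [ -59.4 -149.9]
```

View pics/cropw.png

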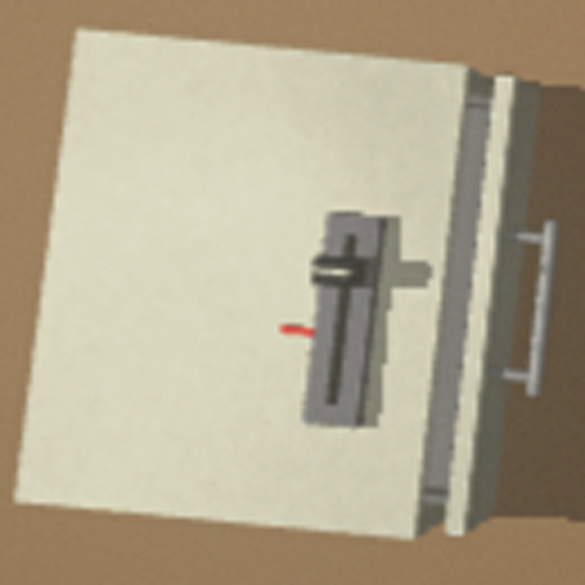

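View pics/cropp.png

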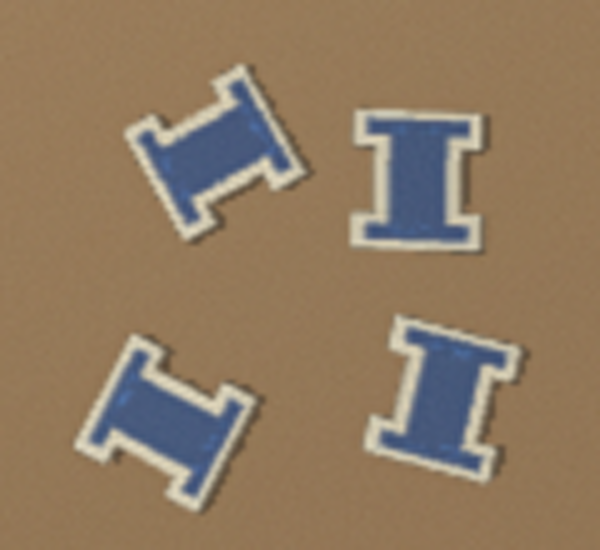

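The crops show four blue/white plates with the notches on their long sides, and the drawer slightly ajar. In the warmer crop the slider line is at about (335,271) and the red mark at about (297,330).

Run:
```python
from h import *
m=robot.camera_model("top"); ms=robot.camera_model("scene")
f=lambda p:np.array(p)/4.5+[125,170]-.4
c=cast(m,f([(78,30),(468,65),(415,540),(15,500)]),.13); print(c.round(4))
e=np.diff(np.vstack([c,c[:1]]),axis=0); print(np.linalg.norm(e,axis=1).round(4),np.degrees(np.arctan2(e[:,1],e[:,0])).round(1))
print("mark",cast(m,f((297,330)),.131)); 
for z in(.17,.184):print("grip",z,cast(m,f((335,271)),z))
print("handle ends",cast(m,f([(551,225),(533,392)]),.098),"front top",cast(m,f([(505,77),(455,533)]),.117))
print("floor-rail"); s=robot.read_state(); Rt=R.from_rotvec(s["orientation"]).as_matrix(); print(Rt.round(3))
w=robot.camera_model("wrist"); print(w)
```

```text
[[0.6611 0.6056]
 [0.6429 0.3217]
 [0.3025 0.3445]
 [0.3236 0.6294]]
[0.2845 0.3411 0.2857 0.3383] [-93.7 176.2  85.8  -4. ]
mark [[0.44861923 0.43542003]]
grip 0.17 [[0.49161526 0.39884162]]
grip 0.184 [[0.49169179 0.39470572]]
handle ends [[0.52913763 0.26240163]
 [0.40641972 0.27073316]] front top [[0.6362418  0.2971383 ]
 [0.30609371 0.31919765]]
floor-rail
[[-0.961  0.275 -0.001]
 [ 0.275  0.961 -0.002]
 [ 0.    -0.002 -1.   ]]
{'fx': 350.9467309974347, 'fy': 350.9467309974347, 'cx': 319.50910216948984, 'cy': 203.3009054374006, 'eye': array([0.08790549, 0.59846469, 0.38639761]), 'rotation': array([2.30840791, 1.73991092, 0.25952298])}
```

Create go.py:
```python
# usage: go.py x y z yaw_deg(of tool y; +-180 equal) -> tool-frame increments from the measured pose
import sys; from h import *
def inc(s,x,y,z,yaw):
    Rt=R.from_rotvec(s["orientation"]).as_matrix()
    d=Rt.T@(np.array([x,y,z])-s["tool_pos"])*1000
    cur=np.degrees(np.arctan2(Rt[1,1],Rt[0,1]))
    t=-((yaw-cur+90)%180-90)
    return d,np.radians(t),cur
if __name__=="__main__":
    s=robot.read_state(); d,t,c=inc(s,*map(float,sys.argv[1:5]))
    print("t %.1f pos %s yaw %.1f q6 %.2f open %.3f F %s"%(s["t"],s["tool_pos"].round(4),c,s["q"][5],s["opening"],np.round(s["force"],1)))
    print("inc",d.round(1),"turn %.3f"%t, "alt %.3f"%(t-np.sign(t)*np.pi))
```

```text
(no output)
```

Call:
arm_command(increments="0 -40 -10 -45 0.14; 0 -80 -20 -45 0.28; 0 -120 -30 -45 0.42; 0 -160 -40 -45 0.56; 0 -200 -46 -45 0.7")

```text
t: 0.6
tool_pos: [0.3458, 0.4763, 0.257]
orientation: [-1.485, -2.769, 0.001]
force: [0.5, 0.5, -0.1]
opening: 0.0927
gripper_force: 0.0
```

```bash
python3 go.py .4905 .397 .25 -3.9
```

```text
t 0.6 pos [0.3458 0.4763 0.257 ] yaw 33.6 q6 0.27 open 0.093 F [ 0.5  0.5 -0.1]
inc [-146.1   76.6    6.9] turn 0.654 alt -2.487
```

Call:
arm_command(increments="0 -37 19 3 0.14; 0 -74 38 5 0.28; 0 -110 57 7 0.42; 0 -146 76.5 7 0.56; 0 -146 76.5 7 0.654")

```text
t: 1.1
tool_pos: [0.4934, 0.3956, 0.2488]
orientation: [2.299, 2.139, -0.002]
force: [-0.9, 0.5, 0.1]
opening: 0.0926
gripper_force: 0.0
```

```bash
python3 go.py .4905 .397 .175 -3.9
python3 - <<'E'
from h import *
im=robot.read_camera("wrist"); cv2.imwrite("pics/w1.png",im); print(robot.camera_model("wrist"))
E
```

```text
t 1.1 pos [0.4934 0.3956 0.2488] yaw -4.1 q6 0.67 open 0.093 F [-0.9  0.5  0.1]
inc [ 1.4 -3.  73.8] turn -0.004 alt 3.137
{'fx': 350.9467309974347, 'fy': 350.9467309974347, 'cx': 319.50910216948984, 'cy': 203.3009054374006, 'eye': array([0.49976511, 0.47829554, 0.42401921]), 'rotation': array([ 2.84010394, -0.10830732, -0.01661527])}
```

View pics/w1.png

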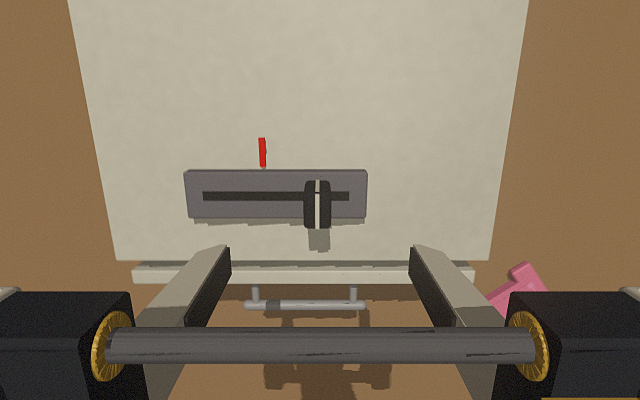

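Wrist view: red mark centre at (262,153), white line at (318,~195), body front edge at row 261.

Run:
```python
from h import *
im=cv2.imread("pics/w1.png"); w=robot.camera_model("wrist")
h=cv2.cvtColor(im,cv2.COLOR_BGR2HSV)
red=(cv2.inRange(h,(0,150,80),(8,255,255))|cv2.inRange(h,(174,150,80),(180,255,255))); red[:,400:]=0
c=max(blobs(red,5),key=cv2.contourArea); r=cv2.minAreaRect(c); print(r, cast(w,r[0],.1325))
g=im[175:232,300:336].max(axis=2)
for i in range(0,57,4): print(175+i,"".join("#" if v>150 else "." if v>70 else " " for v in g[i]))
yh=np.array([-.9977,.0685])
mk=cast(w,r[0],.1325)[0]
for z in(.17,.184):
    p=cast(w,[(318,182),(318,205)],z); print(z,p.round(4),"dy",(mk-p)@yh)
e=cast(w,[(118,261),(491,261)],.13);print(e,np.degrees(np.arctan2(*(e[1]-e[0])[::-1])))
```

```text
((261.7743225097656, 151.98629760742188), (28.31463050842285, 6.242201805114746), 87.1375961303711) [[0.44836732 0.43671346]]
175 ....................................
179 ....................................
183 ......         .###.          ......
187 .....          .###.          ......
191 ....           .###.            ....
195                ####.                
199                ####.                
203 ...            ####.           .....
207 ...            ####.           .....
211 ...            ####.           .....
215 ....           ####.           .....
219 ....           ####.           .....
223 ....           ####.           .....
227 #####..        ####.         ...####
231 ########......................######
0.17 [[0.4939 0.4167]
 [0.4925 0.3988]] dy [0.04678486 0.04662387]
0.184 [[0.4942 0.4201]
 [0.4929 0.4032]] dy [0.04687559 0.04672348]
[[0.30291263 0.34628432]
 [0.64648331 0.32006423]] -4.36415142868661
```

Call:
arm_command(increments="0 1 -2 25 0; 0 1 -2 50 0; 0 1 -2 74 0; 0 1 -2 75 0; 0 1 -2 75 0", grip_force=15)

```text
t: 1.65
tool_pos: [0.4869, 0.4003, 0.1748]
orientation: [-2.287, -2.153, 0.003]
force: [0.6, 0.6, 0.5]
opening: 0.0932
gripper_force: 0.0
```

Call:
arm_command(increments="1 0 0 0 0; 1 0 0 0 0; 1 0 0 0 0; 1 0 0 0 0; 1 0 0 0 0")

```text
t: 2.15
tool_pos: [0.4879, 0.4003, 0.1755]
orientation: [2.289, 2.152, 0.001]
force: [0.1, -0.9, 0.1]
opening: 0.0575
gripper_force: 0.0
```

```bash
python3 go.py .4454 .401 .174 -4.1
```

```text
t 2.1 pos [0.4879 0.4003 0.1755] yaw -3.5 q6 0.67 open 0.058 F [ 0.1 -0.9  0.1]
inc [ -2.  -42.4   1.5] turn 0.010 alt -3.132
```

Call:
arm_command(increments="1 0 0 0 0; 1 0 0 0 0; 1 0 0 0 0; 1 0 0 0 0; 1 0 0 0 0")

```text
t: 2.65
tool_pos: [0.488, 0.4002, 0.1751]
orientation: [2.289, 2.151, 0.001]
force: [1.4, 0.3, 0.2]
opening: 0.0195
gripper_force: 15.0
```

```bash
python3 go.py .4459 .400 .175 -4.1;python3 go.py .4459 .400 .175 -4.1; python3 -c "
from h import *
import time
for i in range(3): print(robot.read_state()['tool_pos'],robot.read_state()['t'])"
```

```text
t 2.6 pos [0.488  0.4002 0.1751] yaw -3.6 q6 0.67 open 0.020 F [1.4 0.3 0.2]
inc [ -2.8 -42.    0.1] turn 0.009 alt -3.132
t 2.6 pos [0.488  0.4002 0.1751] yaw -3.6 q6 0.67 open 0.020 F [1.4 0.3 0.2]
inc [ -2.8 -42.    0.1] turn 0.009 alt -3.132
[0.48800318 0.40019852 0.17512124] 2.65
[0.48800318 0.40019852 0.17512124] 2.65
[0.48800318 0.40019852 0.17512124] 2.65
```

Call:
arm_command(increments="1 0 -9 0 0; 1 0 -18 0 0; 1 0 -27 0 0; 1 0 -36 0 0; 1 0 -42 0 0")

```text
t: 3.15
tool_pos: [0.4446, 0.4031, 0.1751]
orientation: [-2.288, -2.152, 0.0]
force: [2.0, 1.9, -0.8]
opening: 0.0195
gripper_force: 15.0
```

Call:
arm_command(increments="1 0 0 0 0; 1 0 0 0 0; 0 0 0 0 0; 0 0 0 0 0; 0 0 0 0 0")

```text
t: 3.65
tool_pos: [0.4462, 0.4026, 0.1752]
orientation: [2.289, 2.151, 0.0]
force: [-0.3, -0.4, -0.1]
opening: 0.039
gripper_force: 0.0
```

Call:
arm_command(increments="0 0 0 -30 0; 0 0 0 -70 0; 0 0 0 -75 0; 0 0 0 -75 0; 0 0 0 -75 0")

```text
t: 4.15
tool_pos: [0.4456, 0.4025, 0.249]
orientation: [-2.289, -2.151, 0.002]
force: [-0.7, -0.0, -0.6]
opening: 0.0787
gripper_force: 0.0
```

```bash
python3 go.py .4678 .2666 .20 85.9
python3 - <<'E'
from h import *
w=robot.camera_model("wrist"); im=robot.read_camera("wrist"); cv2.imwrite("pics/w2.png",im)
h=cv2.cvtColor(im,cv2.COLOR_BGR2HSV)
red=(cv2.inRange(h,(0,150,80),(8,255,255))|cv2.inRange(h,(174,150,80),(180,255,255)))
for c in blobs(red,5): 
    r=cv2.minAreaRect(c); print(r,cast(w,r[0],.1325))
uv=proj(w,[[.4459,.4,.174],[.4459,.4,.184]]); print(uv)
x,y=uv[0].astype(int)
g=im[y-30:y+40,x-40:x+40].max(axis=2)
for i in range(0,70,5): print(y-30+i,x-40,"".join("#" if v>150 else "." if v>70 else " " for v in g[i]))
E
```

```text
t 4.2 pos [0.4456 0.4025 0.249 ] yaw -3.6 q6 0.71 open 0.079 F [-0.7 -0.  -0.6]
inc [-134.2   30.6   49.1] turn -1.561 alt 1.580
((320.5, 156.5), (29.0, 5.0), 90.0) [[0.45041783 0.43479505]]
[[317.51210486 212.06795945]
 [317.43656469 216.46504276]]
182 277 ................................................................................
187 277 ...............................         .###.         ..........................
192 277 ..............................          .###.          .........................
197 277                                                                                 
202 277                                         ####.                                   
207 277 ............................            ####.           ........................
212 277 ............................            ####.           ........................
217 277 ............................            ####.           ........................
222 277 .............................           ####.           ........................
227 277 .............................           ####.           ........................
232 277 ##############################..        ####.         ..########################
237 277 ################################......................##########################
242 277 #################################.....................##########################
247 277 #################################......................#########################
```

Call:
arm_command(increments="0.74 -30 8 0 -0.14; 0.74 -60 16 0 -0.28; 0.74 -90 24 0 -0.42; 0.74 -120 30 0 -0.56; 0.74 -134 30.5 0 -0.7")

```text
t: 4.7
tool_pos: [0.4676, 0.2646, 0.2481]
orientation: [-1.406, -2.808, 0.005]
force: [0.1, 0.1, -0.4]
opening: 0.052
gripper_force: 0.0
```

Call:
arm_command(increments="0.74 0 0 0 -0.14; 0.74 0 0 0 -0.28; 0.74 0 0 0 -0.42; 0.74 0 0 0 -0.56; 0.74 0 0 0 -0.7")

```text
t: 5.2
tool_pos: [0.4671, 0.2667, 0.2481]
orientation: [-0.356, -3.119, 0.003]
force: [0.3, -0.1, -0.2]
opening: 0.0243
gripper_force: 0.0
```

Call:
arm_command(increments="0.74 0 0 0 -0.14; 0.74 0 0 0 -0.16; 0.74 0 0 0 -0.16")

```text
t: 5.5
tool_pos: [0.4674, 0.267, 0.2488]
orientation: [-0.119, -3.137, 0.002]
force: [0.4, -0.0, -0.4]
opening: 0.0241
gripper_force: 0.0
```

```bash
python3 go.py .4678 .2666 .105 85.9
python3 - <<'E'
from h import *
w=robot.camera_model("wrist"); im=robot.read_camera("wrist"); cv2.imwrite("pics/w3.png",im); print(w["eye"])
print(proj(w,[[.529,.2624,.098],[.4064,.2707,.098],[.4678,.2666,.098]]).round(0))
E
```

```text
t 5.5 pos [0.4674 0.267  0.2488] yaw 85.7 q6 -1.07 open 0.024 F [ 0.4 -0.  -0.4]
inc [ -0.7  -0.2 143.8] turn -0.004 alt 3.137
[0.38771227 0.27257282 0.42420046]
[[321. 243.]
 [320. 118.]
 [320. 184.]]
```

View pics/w3.png

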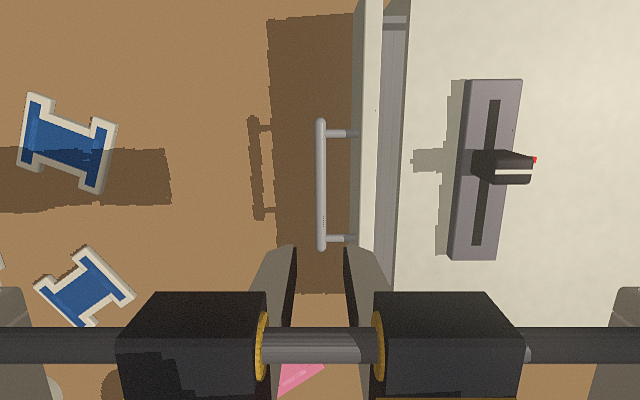

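Wrist view: the handle bar is at column 321, rows 120–250, centred between the fingers as predicted. Descending onto it.

Call:
arm_command(increments="0.74 0 -1 40 0; 0.74 0 -1 80 0; 0.74 0 -1 120 0; 0.74 0 -1 143 0; 0.74 0 -1 143 0", grip_force=30)

```text
t: 6.05
tool_pos: [0.4646, 0.2647, 0.1024]
orientation: [-0.118, -3.132, 0.006]
force: [-0.1, 0.3, 0.2]
opening: 0.0241
gripper_force: 0.0
```

Call:
arm_command(increments="1 0 0 0 0; 1 0 0 0 0; 1 0 0 0 0; 1 0 0 0 0")

```text
t: 6.45
tool_pos: [0.4688, 0.2666, 0.1087]
orientation: [0.115, 3.137, 0.002]
force: [-0.9, -0.4, -0.8]
opening: 0.0003
gripper_force: 0.0
```

Call:
arm_command(increments="1 0 -20 0 0; 1 0 -50 0 0; 1 0 -80 0 0; 1 0 -110 0 0; 1 0 -140 0 0")

```text
t: 6.95
tool_pos: [0.458, 0.1256, 0.108]
orientation: [0.114, 3.138, 0.0]
force: [0.8, -0.0, -0.4]
opening: 0.0004
gripper_force: 0.0
```

The fingers closed on nothing, so I'll look again.

Run:
```python
from h import *
im=robot.read_camera("top"); s=robot.read_state()
print(s["tool_pos"],s["opening"],s["force"],s["gripper_force"])
w=robot.read_camera("wrist"); sc=robot.read_camera("scene")
a=cv2.resize(im[140:300,125:345],(440,320)); b=cv2.resize(w,(360,225)); c=cv2.resize(sc[180:380,300:600],(360,240))
o=np.zeros((480,800,3),np.uint8); o[:320,:440]=a; o[:225,440:]=b; o[225:465,440:]=c; cv2.imwrite("pics/m1.png",o)
```

```text
[0.45770299 0.12209591 0.10772535] 0.0007022866706843045 [ 1.033876   -2.04850267 -0.30812285] 0.0
```

View pics/m1.png

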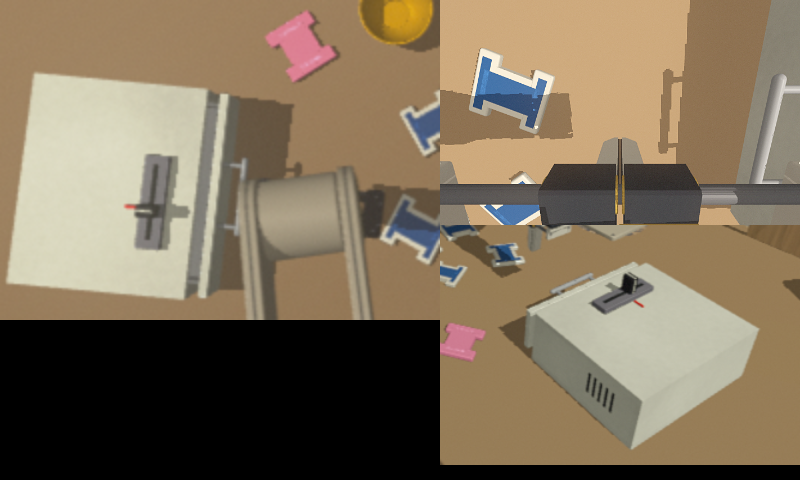

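Run:
```python
from h import *
def tri(obs):
    A=np.zeros((3,3));b=np.zeros(3)
    for m,uv in obs:
        d=ray(m,uv)[0];d/=np.linalg.norm(d);P=np.eye(3)-np.outer(d,d);A+=P;b+=P@m["eye"]
    p=np.linalg.solve(A,b);return p.round(4),[(proj(m,p)[0]-uv).round(1) for m,uv in obs]
t=robot.camera_model("top");s=robot.camera_model("scene");w=robot.camera_model("wrist")
far_t=np.array((551,225))/4.5+[125,170]-.4; near_t=np.array((533,392))/4.5+[125,170]-.4
print(tri([(t,far_t),(s,(394.2,235.8))])); print(tri([(t,near_t),(s,(426.7,222.5))]))
print(tri([(t,far_t),(w,(604,142))]),tri([(t,near_t),(w,(604,142))]))
w3=dict(w);
for z in(.08,.098,.11):print(z,proj(t,[[.4678,.2666,z]]),proj(s,[[.529,.2624,z],[.4064,.2707,z]]))
st=robot.read_state();print(st["q"].round(3),R.from_rotvec(st["orientation"]).as_matrix()[:,2])
im=robot.read_camera("scene"); cv2.imwrite("pics/s1.png",cv2.resize(im[190:330,340:480],None,fx=4.2,fy=4.2,interpolation=cv2.INTER_CUBIC))
```

```text
(array([0.528 , 0.2644, 0.0941]), [array([-0.4,  0.4]), array([-0.7,  0. ])])
(array([0.4045, 0.2735, 0.0907]), [array([-0.5,  0.4]), array([-0.7,  0. ])])
(array([0.4736, 0.2819, 0.0726]), [array([-5.1, 16.5]), array([-39.2,  89.2])]) (array([0.4089, 0.2677, 0.1115]), [array([ 0.2, -0.5]), array([ 2.1, -3.1])])
0.08 [[245.98661032 237.97149543]] [[392.3728588  239.64886916]
 [424.4096049  225.33037591]]
0.098 [[245.0427371  238.07581266]] [[392.88379399 234.48141735]
 [425.1339612  220.27905589]]
0.11 [[244.39853125 238.14701054]] [[393.22879606 230.99216543]
 [425.62280585 216.87008335]]
[ 0.159 -0.139  1.95  -0.     1.329 -1.336] [ 1.42297297e-03  1.71030567e-04 -9.99998973e-01]
```

View pics/s1.png

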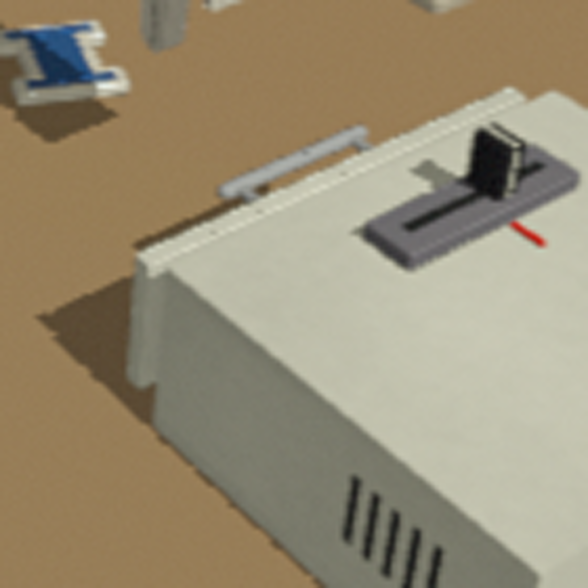

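The handle is unmoved, with its bar at z ≈ 0.092–0.098 and y ≈ 0.267–0.269. The grasp was too shallow, so I'll retry deeper.

Call:
arm_command(increments="0.73 0 0 -50 0; 0.73 0 0 -90 0; 0.73 0 45 -110 0; 0.73 0 95 -110 0; 0.73 0 145 -110 0")

```text
t: 7.65
tool_pos: [0.469, 0.2744, 0.2192]
orientation: [0.115, 3.136, 0.003]
force: [1.5, -0.7, 0.4]
opening: 0.0246
gripper_force: 0.0
```

Call:
arm_command(increments="0.73 0 0 0 0; 0.73 0 0 0 0; 0.73 0 0 0 0")

```text
t: 7.95
tool_pos: [0.468, 0.2712, 0.217]
orientation: [-0.113, -3.139, 0.001]
force: [-0.0, -0.6, 0.0]
opening: 0.0248
gripper_force: 0.0
```

```bash
python3 go.py .4678 .2675 .094 85.9
python3 - <<'E'
from h import *
w=robot.camera_model("wrist"); im=robot.read_camera("wrist")
g=cv2.cvtColor(im,cv2.COLOR_BGR2GRAY).astype(int)
s=robot.read_state()
for z in(.092,.098): print(proj(w,[[.4678,.2675,z]]))
for r in(140,165,190,215):
  print(r,g[r,290:350:2])
# floor bright grey bar (low saturation)
h=cv2.cvtColor(im,cv2.COLOR_BGR2HSV); k=cv2.inRange(h,(0,0,90),(180,40,255)); k[:,345:]=0; k[:,290:][250:]=0; k[:100]=0;k[:,:290]=0
ys,xs=np.nonzero(k)
for r in(140,165,190,215): 
  x=xs[ys==r]; print(r,x.min() if len(x) else None,x.max() if len(x) else None)
E
```

```text
t 8.0 pos [0.468  0.2712 0.217 ] yaw 85.9 q6 -1.07 open 0.025 F [-0.  -0.6  0. ]
inc [-1.00e-01 -3.60e+00  1.23e+02] turn -0.001 alt 3.141
[[316.29123912 190.16865563]]
[[316.22473539 191.95297266]]
140 [ 92  92  89  87  88  87  90  88  93  80 109 140 152 174 173 153 138 138
 137 141 139 134 142 137 138 140 136  93  96  97]
165 [ 88  88  90  94  92  87  96  89  87  80 101 137 150 169 175 115  84  92
  89  90  89  91  94  90  92  93  91  94  95  91]
190 [ 90  94  87  86  95  91  90  88  89  95  97 135 146 167 165 162  84  92
  89  95  88  89  93  89  93  91  95  94  91  98]
215 [ 94  89  89  92  90  88  90  85  96  91  90 132 144 159 172 163  81  90
  94  90  91  92  90  92  96  91  96  92  93 108]
140 309 344
165 309 321
190 310 321
215 310 321
```

Call:
arm_command(increments="0.73 0 -4 40 0; 0.73 0 -4 80 0; 0.73 0 -4 105 0; 0.73 0 -4 123 0; 0.73 0 -4 123 0")

```text
t: 8.5
tool_pos: [0.466, 0.265, 0.0912]
orientation: [-0.117, -3.135, 0.004]
force: [-1.5, 0.7, -0.8]
opening: 0.0251
gripper_force: 0.0
```

Call:
arm_command(increments="0.73 0 0 0 0; 0.85 0 0 0 0; 0.92 0 0 0 0; 1 0 0 0 0; 1 0 0 0 0", grip_force=20)

```text
t: 9.0
tool_pos: [0.4693, 0.2679, 0.0966]
orientation: [0.114, 3.137, 0.002]
force: [-4.0, -1.3, 14.2]
opening: 0.0019
gripper_force: 8.5
```

Run:
```python
from h import *
im=robot.read_camera("wrist"); sc=robot.read_camera("scene"); s=robot.read_state();print(s["opening"],s["force"],s["tool_pos"],s["q"])
o=np.zeros((600,800,3),np.uint8); o[:400,:400]=cv2.resize(im[100:400,170:470],(400,400)); o[:400,400:]=cv2.resize(sc[130:330,320:520],(400,400)); cv2.imwrite("pics/m2.png",o[:400])
```

```text
0.0004826986061717708 [-2.86884598 -1.02206791 12.53319754] [0.46945787 0.26801387 0.09693519] [ 4.23858081e-01  5.22334328e-02  1.78630017e+00  4.95565335e-05
  1.29918856e+00 -1.07432245e+00]
```

View pics/m2.png

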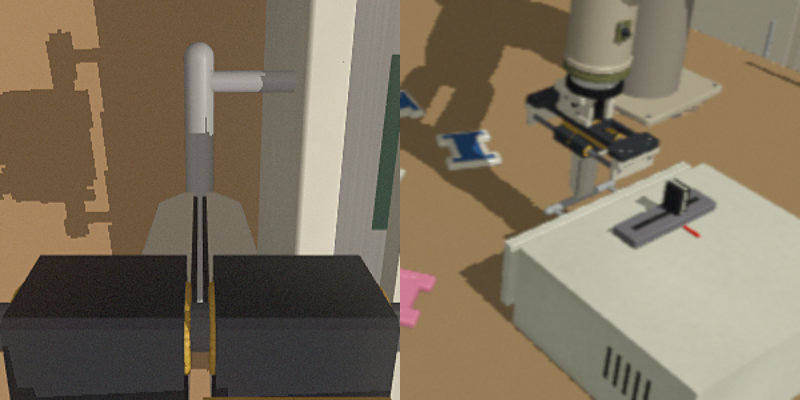

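Run:
```python
from h import *
w=robot.camera_model("wrist"); s=robot.read_state(); p=s["tool_pos"]
print(w["eye"])
for d in(.025,.006,0,-.006,-.02): print(d,proj(w,p+[0,0,-d]))
for z in(.06,.075,.09,.098,.11): print(z,proj(w,[[.531,.2622,z],[.4678,.2666,z]]).round(0))
```

```text
[0.38879833 0.27296491 0.27186732]
0.025 [[320.5736206  232.14750184]]
0.006 [[320.72318873 244.88768286]]
0 [[320.77632141 249.41351368]]
-0.006 [[320.83273873 254.21912861]]
-0.02 [[320.9789966  266.67734273]]
0.06 [[319. 308.]
 [318. 223.]]
0.075 [[319. 321.]
 [318. 232.]]
0.09 [[318. 337.]
 [318. 242.]]
0.098 [[318. 345.]
 [318. 248.]]
0.11 [[318. 360.]
 [318. 258.]]
```

The fingers have closed on top of the bar. The wrist geometry also puts the real fingertips roughly at the reported TCP height, not 25 mm ahead. I'll reopen and go deeper step by step.

Call:
arm_command(increments="1 0 0 -30 0; 0.73 0 0 -30 0; 0.73 0 0 -30 0; 0.73 0 0 -30 0; 0.73 0 0 -30 0")

```text
t: 9.6
tool_pos: [0.4673, 0.2669, 0.123]
orientation: [-0.114, -3.138, 0.001]
force: [-0.2, 0.0, 0.3]
opening: 0.0243
gripper_force: 0.0
```

Call:
arm_command(increments="0.73 0 0 20 0; 0.73 0 0 35 0; 0.73 0 0 48 0; 0.73 0 0 52 0; 0.73 0 0 52 0")

```text
t: 10.1
tool_pos: [0.4671, 0.2668, 0.0709]
orientation: [-0.114, -3.137, 0.002]
force: [0.6, -0.1, 0.1]
opening: 0.025
gripper_force: 0.0
```

Call:
arm_command(increments="1 0 0 0 0; 1 0 0 0 0; 1 0 0 0 0; 1 0 0 0 0; 1 0 0 0 0")

```text
t: 10.6
tool_pos: [0.4686, 0.2676, 0.073]
orientation: [0.114, 3.138, 0.001]
force: [0.4, -0.1, 5.2]
opening: 0.0098
gripper_force: 20.0
```

Bar gripped (9.8 mm). Now pulling.

Call:
arm_command(increments="1 0 -15 0 0; 1 0 -45 0 0; 1 0 -75 0 0; 1 0 -105 0 0; 1 0 -135 0 0")

```text
t: 11.1
tool_pos: [0.4593, 0.1316, 0.073]
orientation: [0.114, 3.136, 0.001]
force: [8.4, 2.5, -1.6]
opening: 0.0105
gripper_force: 20.0
```

Call:
arm_command(increments="1 0 -15 0 0; 1 0 -30 0 0; 1 0 -40 0 0; 1 0 -46 0 0; 1 0 -50 0 0")

```text
t: 11.6
tool_pos: [0.4561, 0.0854, 0.0731]
orientation: [0.116, 3.135, 0.011]
force: [9.2, 32.5, -4.4]
opening: 0.0102
gripper_force: 20.0
```

Call:
arm_command(increments="1 0 -2 0 0; 1 0 -2 0 0; 1 0 -2 0 0")

```text
t: 11.9
tool_pos: [0.4562, 0.0855, 0.0731]
orientation: [0.113, 3.135, 0.014]
force: [9.5, 28.1, -4.0]
opening: 0.0101
gripper_force: 20.0
```

Call:
arm_command(increments="1 0 4 0 0; 0.75 0 4 0 0; 0.75 0 4 0 0; 0.75 0 4 0 0; 0.75 0 4 0 0")

```text
t: 12.4
tool_pos: [0.4542, 0.0843, 0.0718]
orientation: [-0.115, -3.139, 0.0]
force: [0.6, 0.1, 0.1]
opening: 0.0227
gripper_force: 0.0
```

Call:
arm_command(increments="0.75 0 4 -40 0; 0.75 0 4 -80 0; 0.5 0 4 -120 0; 0 0 4 -160 0; 0 0 4 -190 0")

```text
t: 12.9
tool_pos: [0.4553, 0.0885, 0.2649]
orientation: [0.115, 3.137, 0.0]
force: [0.8, 0.7, 0.1]
opening: 0.0428
gripper_force: 0.0
```

```bash
python3 go.py .4612 .2 .25 -4.1
python3 - <<'E'
from h import *
im=robot.read_camera("top"); cv2.imwrite("pics/top2.png",im)
sc=robot.read_camera("scene"); cv2.imwrite("pics/scene2.png",sc)
w=robot.camera_model("wrist");wi=robot.read_camera("wrist"); cv2.imwrite("pics/w4.png",wi)
m=robot.camera_model("top")
for c in blobs(blue(im),40):
    M=cv2.moments(c); u=(M["m10"]/M["m00"],M["m01"]/M["m00"])
    r=cv2.minAreaRect(c); b=cast(m,cv2.boxPoints(r),.012)
    e=np.diff(np.vstack([b,b[:1]]),axis=0)[:2]; l=np.linalg.norm(e,axis=1); i=l.argmax()
    print(np.round(u,1),cast(m,u,.012).round(4),"sides",l.round(3),"ang",np.degrees(np.arctan2(e[i,1],e[i,0])).round(1))
h=cv2.cvtColor(im,cv2.COLOR_BGR2HSV); k=cv2.inRange(h,(35,50,20),(90,255,255))
for c in blobs(k,50):
    M=cv2.moments(c); u=(M["m10"]/M["m00"],M["m01"]/M["m00"]); r=cv2.minAreaRect(c)
    b=cast(m,cv2.boxPoints(r),.022);e=np.diff(np.vstack([b,b[:1]]),axis=0)[:2]
    print("green",np.round(u,1),cast(m,u,.022).round(4),cast(m,r[0],.022),np.linalg.norm(e,axis=1),np.degrees(np.arctan2(e[:,1],e[:,0])))
E
```

```text
t 12.9 pos [0.4553 0.0885 0.2649] yaw 85.8 q6 -1.42 open 0.043 F [0.8 0.7 0.1]
inc [  2.3 111.6  14.9] turn 1.569 alt -1.572
[337.8 256.4] [[ 0.4095 -0.0479]] sides [0.063 0.054] ang -6.9
[399.3 231.8] [[ 0.5016 -0.2649]] sides [0.061 0.039] ang -88.6
[383.5 205.7] [[ 0.5931 -0.2075]] sides [0.065 0.082] ang -179.5
[342.6 199.9] [[ 0.6103 -0.0611]] sides [0.081 0.066] ang -59.4
green [264.1 227.1] [[0.5063 0.2144]] [[0.50547984 0.21490826]] [0.01687244 0.05784936] [ -5.98512508 -96.65838934]
```

View pics/top2.png

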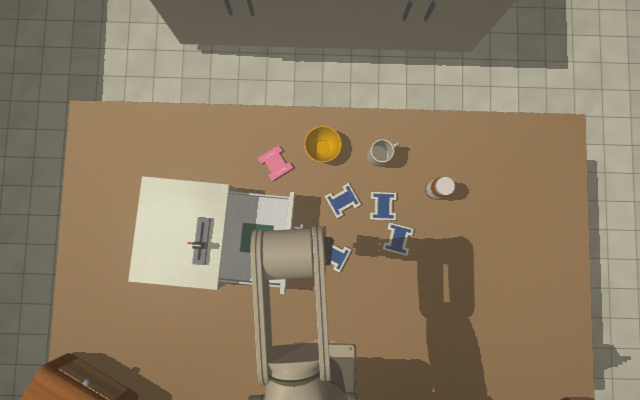

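The top view shows the drawer fully out and plate B knocked from (389,249) to (398,239). Plate A, near (333,254), is half hidden by the arm. Going for A.

Call:
arm_command(increments="0.2 10 -30 10 0.14; 0.2 20 -60 20 0.28; 0.2 29 -90 30 0.42; 0.2 29 -120 30 0.56; 0.2 29 -120 30 0.7")

```text
t: 13.55
tool_pos: [0.4156, -0.0315, 0.2297]
orientation: [-1.196, -2.902, 0.003]
force: [0.0, 0.4, 0.3]
opening: 0.0741
gripper_force: 0.0
```

Call:
arm_command(increments="0.2 0 0 0 0.14; 0.2 0 0 0 0.28; 0.2 0 0 0 0.42; 0.2 0 0 0 0.56; 0.2 0 0 0 0.7")

```text
t: 14.05
tool_pos: [0.4162, -0.0288, 0.23]
orientation: [-2.115, -2.319, 0.003]
force: [0.7, 0.5, -0.2]
opening: 0.0743
gripper_force: 0.0
```

Call:
arm_command(increments="0.2 0 0 0 0.14; 0.2 0 0 0 0.28; 0.2 0 0 0 0.42; 0.2 0 0 0 0.55; 0.2 0 0 0 0.55")

```text
t: 14.55
tool_pos: [0.4163, -0.0288, 0.2303]
orientation: [-2.663, -1.663, 0.004]
force: [-0.1, -0.2, -0.5]
opening: 0.0745
gripper_force: 0.0
```

```bash
python3 go.py .4173 -.0297 .05 -26
cat > plates.py <<'E'
from h import *
def find(cam="wrist",z=.012,amin=300,im=None):
    m=robot.camera_model(cam); im=robot.read_camera(cam) if im is None else im
    out=[]
    for c in blobs(blue(im),amin):
        x,y,w,h=cv2.boundingRect(c); clip=x<2 or y<2 or x+w>638 or y+h>398
        g=cast(m,c[:,0,:],z)
        r=cv2.minAreaRect((g*1000).astype(np.float32)); b=cv2.boxPoints(r)
        e=np.diff(b,axis=0)[:2]; l=np.linalg.norm(e,axis=1); i=l.argmax()
        ang=np.degrees(np.arctan2(e[i,1],e[i,0])); ang=(ang+90)%180-90
        out.append(((np.array(r[0])/1000).round(4),l.round(0),round(float(ang),1),"CLIP" if clip else "",(x,y,w,h)))
    return im,out
if __name__=="__main__":
    import sys
    cam=sys.argv[1]; im,o=find(cam,float(sys.argv[2]),40 if cam=="top" else 300)
    if len(sys.argv)>3: cv2.imwrite(sys.argv[3],im)
    for k in o: print(*k)
E
python3 plates.py wrist .012 pics/w5.png; python3 plates.py top .012
```

```text
t 14.6 pos [ 0.4163 -0.0288  0.2303] yaw -26.0 q6 0.26 open 0.075 F [-0.1 -0.2 -0.5]
inc [ -0.2   1.8 180.2] turn -0.001 alt 3.141
[ 0.5976 -0.2072] [87. 73.] -0.3  (475, 196, 87, 79)
[ 0.4196 -0.0297] [73. 86.] 64.0  (288, 132, 67, 75)
[ 0.6141 -0.0606] [87. 73.] -59.1  (442, 65, 105, 103)
[ 0.4919 -0.2693] [61. 60.] -89.5  (392, 226, 18, 18)
[ 0.594  -0.2058] [65. 82.] 0.5  (374, 194, 19, 24)
[ 0.6101 -0.0611] [81. 66.] -59.4  (329, 187, 28, 27)
```

View pics/w5.png

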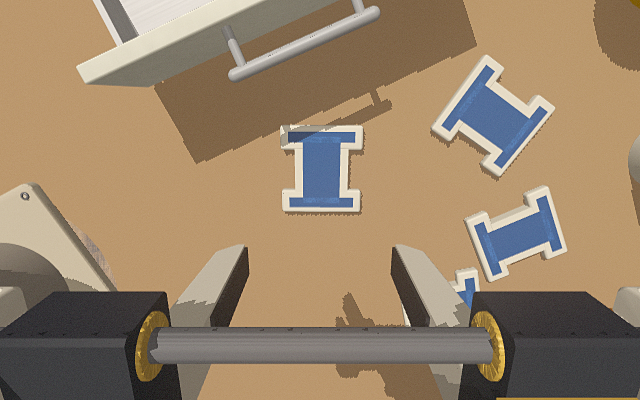

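Call:
arm_command(increments="0.2 0 2.5 50 0; 0.2 0 2.5 100 0; 0.2 0 2.5 150 0; 0.2 0 2.5 190 0; 0.2 0 2.5 200 0")

```text
t: 15.15
tool_pos: [0.4148, -0.0291, 0.0269]
orientation: [-2.655, -1.668, 0.011]
force: [0.5, 0.2, 0.7]
opening: 0.0742
gripper_force: 0.0
```

Call:
arm_command(increments="0.2 0 0 5 0; 0.2 0 0 10 0; 0.2 0 0 15 0; 0.2 0 0 15 0")

```text
t: 15.55
tool_pos: [0.4205, -0.0302, 0.0181]
orientation: [2.661, 1.667, 0.002]
force: [0.3, 0.2, 0.0]
opening: 0.0745
gripper_force: 0.0
```

```bash
python3 go.py .4185 -.0297 0 -26
python3 - <<'E'
from h import *
im=robot.read_camera("wrist"); sc=robot.read_camera("scene")
o=np.zeros((400,800,3),np.uint8); o[:,:450]=cv2.resize(im[60:320,170:470],(450,400)); o[:,450:]=cv2.resize(sc[130:270,260:382],(350,400)); cv2.imwrite("pics/m3.png",o)
E
```

```text
t 15.6 pos [ 0.4205 -0.0302  0.0181] yaw -25.9 q6 0.26 open 0.074 F [0.3 0.2 0. ]
inc [-0.5 -2.1 18.1] turn 0.002 alt -3.139
```

View pics/m3.png

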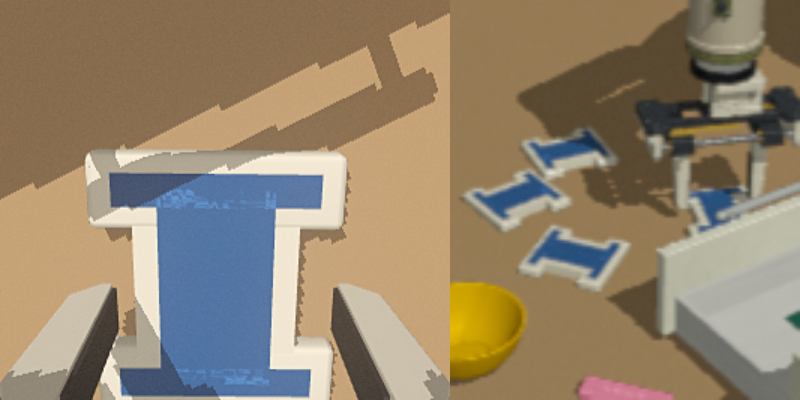

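Call:
arm_command(increments="0.2 0 -1 6 0; 0.2 0 -1 11 0; 0.2 0 -1 15 0; 0.2 0 -1 17 0; 0.2 0 -1 17 0")

```text
t: 16.15
tool_pos: [0.4182, -0.0295, -0.0004]
orientation: [-2.662, -1.667, 0.001]
force: [0.8, -0.7, 0.4]
opening: 0.0746
gripper_force: 0.0
```

Call:
arm_command(increments="0.2 0 0 2 0; 0.2 0 0 3 0; 0.2 0 0 4 0; 0.2 0 0 4 0")

```text
t: 16.55
tool_pos: [0.4186, -0.0295, -0.0039]
orientation: [-2.663, -1.667, 0.0]
force: [0.4, 0.1, -0.6]
opening: 0.0743
gripper_force: 0.0
```

Call:
arm_command(increments="0.5 0 0 1 0; 1 0 0 1 0; 1 0 0 1 0; 1 0 0 1 0; 1 0 0 1 0", grip_force=20)

```text
t: 17.05
tool_pos: [0.4185, -0.0295, -0.0049]
orientation: [-2.663, -1.667, 0.0]
force: [-1.0, -0.1, 0.0]
opening: 0.0602
gripper_force: 20.0
```

Call:
arm_command(increments="1 0 0 -10 0; 1 0 0 -20 0; 1 0 0 -20 0")

```text
t: 17.35
tool_pos: [0.4203, -0.0299, 0.0173]
orientation: [2.661, 1.666, 0.004]
force: [0.3, -0.4, -2.2]
opening: 0.0599
gripper_force: 20.0
```

```bash
python3 go.py .466 .2393 .16 -4.1
python3 - <<'E'
from h import *
im=robot.read_camera("wrist"); sc=robot.read_camera("scene")
o=np.zeros((400,800,3),np.uint8); o[:,:450]=cv2.resize(im[60:320,170:470],(450,400)); o[:,450:]=cv2.resize(sc[130:270,260:382],(350,400)); cv2.imwrite("pics/m4.png",o)
E
```

```text
t 17.4 pos [ 0.4203 -0.0299  0.0173] yaw -25.9 q6 0.26 open 0.060 F [ 0.3 -0.4 -2.2]
inc [ 262.2  -76.  -142.7] turn -0.380 alt 2.761
```

View pics/m4.png

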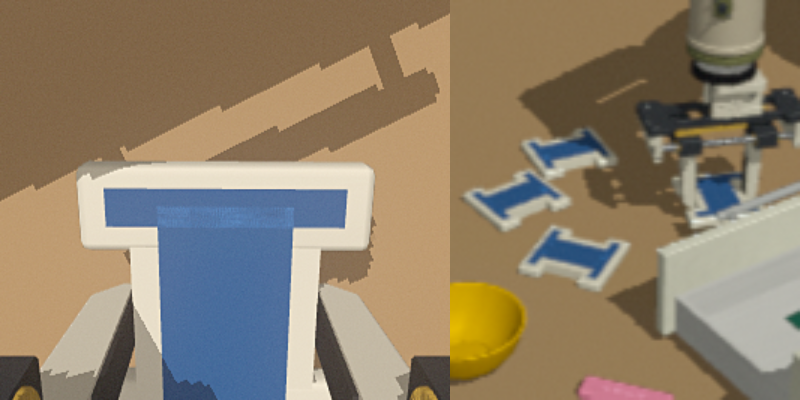

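Plate A is held at 60 mm and lifted. The pictures are nearly used up, so I'll measure the mat numerically from the top and scene cameras while they see it.

```bash
cat > mat.py <<'E'
from h import *
def green(cam):
    m=robot.camera_model(cam); im=robot.read_camera(cam)
    h=cv2.cvtColor(im,cv2.COLOR_BGR2HSV); k=cv2.inRange(h,(35,60,15),(90,255,255))
    for c in blobs(k,80):
        g=cast(m,c[:,0,:],.022); r=cv2.minAreaRect((g*1000).astype(np.float32))
        M=cv2.moments((g*1e4).astype(np.float32)); 
        print(cam,"green ctr",np.array(r[0]).round(1),"cm",(M["m10"]/M["m00"]/10,M["m01"]/M["m00"]/10),"size",np.array(r[1]).round(1),r[2],cv2.boundingRect(c))
if __name__=="__main__":
    import sys
    for a in sys.argv[1:]: green(a)
E
python3 mat.py top scene wrist; python3 plates.py top .012
```

```text
top green ctr [465.1 218.1] cm (464.9092144173911, 218.01030250089093) size [60.  96.9] 86.72209167480469 (253, 225, 20, 29)
scene green ctr [465.2 213.5] cm (465.655768302019, 213.48499114366) size [46.6 98.1] 86.05048370361328 (378, 231, 34, 18)
[ 0.4883 -0.2693] [61. 67.] 0.5  (392, 226, 18, 20)
[ 0.594  -0.2058] [65. 82.] 0.5  (374, 194, 19, 24)
[ 0.6101 -0.0611] [81. 66.] -59.4  (329, 187, 28, 27)
```

Run:
```python
from h import *
for cam in("top","scene"):
    m=robot.camera_model(cam); im=robot.read_camera(cam)
    u0=proj(m,[[.466,.2393,.022]])[0]
    d=np.array([.0715,.9974,0]); 
    P=np.array([[.466,.2393,.022]+d*t for t in np.arange(-.075,.08,.005)])
    uv=proj(m,P).round().astype(int)
    print(cam,u0.round(1)); print([(int(round(t*1000)),im[v,u].tolist()) for t,(u,v) in zip(np.arange(-.075,.08,.005),uv)])
```

```text
top [256.6 238.4]
[(-75, [185, 193, 195]), (-70, [186, 194, 197]), (-65, [187, 196, 200]), (-60, [186, 195, 198]), (-55, [150, 161, 152]), (-50, [90, 105, 78]), (-45, [87, 101, 70]), (-40, [85, 99, 68]), (-35, [87, 101, 72]), (-30, [86, 100, 71]), (-25, [87, 102, 72]), (-20, [89, 103, 73]), (-15, [89, 102, 73]), (-10, [86, 101, 70]), (-5, [86, 101, 70]), (0, [85, 102, 71]), (5, [84, 99, 70]), (10, [68, 77, 64]), (15, [65, 75, 62]), (20, [70, 80, 67]), (25, [69, 78, 68]), (30, [67, 77, 66]), (35, [69, 77, 66]), (40, [68, 78, 65]), (45, [69, 78, 67]), (50, [70, 78, 66]), (55, [84, 93, 86]), (60, [122, 127, 129]), (65, [122, 128, 129]), (70, [122, 127, 129]), (75, [122, 127, 130])]
scene [400.4 243.5]
[(-75, [173, 182, 181]), (-70, [173, 181, 181]), (-65, [175, 183, 184]), (-60, [175, 183, 184]), (-55, [174, 182, 182]), (-50, [109, 122, 101]), (-45, [65, 84, 25]), (-40, [69, 87, 28]), (-35, [69, 87, 29]), (-30, [68, 86, 29]), (-25, [68, 86, 30]), (-20, [66, 85, 23]), (-15, [68, 86, 29]), (-10, [66, 85, 23]), (-5, [75, 93, 51]), (0, [155, 175, 173]), (5, [170, 190, 191]), (10, [168, 187, 187]), (15, [168, 187, 187]), (20, [166, 186, 186]), (25, [167, 187, 188]), (30, [167, 187, 187]), (35, [169, 188, 188]), (40, [168, 188, 188]), (45, [168, 187, 188]), (50, [167, 187, 186]), (55, [167, 188, 188]), (60, [169, 189, 189]), (65, [167, 187, 188]), (70, [167, 186, 186]), (75, [168, 188, 188])]
```

Call:
arm_command(increments="1 0 0 -45 0; 1 0 0 -90 0; 1 0 0 -135 0; 1 35 -10 -143 -0.05; 1 75 -22 -143 -0.1")

```text
t: 18.25
tool_pos: [0.4338, 0.0474, 0.1613]
orientation: [2.574, 1.794, 0.007]
force: [0.5, -0.6, -2.6]
opening: 0.0602
gripper_force: 20.0
```

```bash
python3 go.py .4664 .2398 .16 -4.1
```

```text
t 18.2 pos [0.4338 0.0474 0.1613] yaw -20.3 q6 0.35 open 0.060 F [ 0.5 -0.6 -2.6]
inc [191.8 -36.1   1.4] turn -0.282 alt 2.860
```

Call:
arm_command(increments="1 40 -8 0 -0.07; 1 80 -16 0 -0.14; 1 120 -24 0 -0.21; 1 160 -32 0 -0.28; 1 190 -36 0 -0.282")

```text
t: 18.75
tool_pos: [0.4629, 0.2407, 0.1577]
orientation: [-2.293, -2.146, 0.0]
force: [0.8, -0.3, -1.9]
opening: 0.06
gripper_force: 20.0
```

Call:
arm_command(increments="1 0 0 0 0; 1 0 0 0 0")

```text
t: 18.95
tool_pos: [0.4628, 0.2386, 0.1575]
orientation: [-2.296, -2.144, 0.002]
force: [-0.5, -0.1, -2.2]
opening: 0.0593
gripper_force: 20.0
```

```bash
python3 go.py .4664 .2398 .018 -4.1
```

```text
t 18.9 pos [0.4628 0.2386 0.1575] yaw -3.9 q6 0.45 open 0.059 F [-0.5 -0.1 -2.2]
inc [  1.6   3.6 139.5] turn 0.003 alt -3.138
```

Call:
arm_command(increments="1 1.5 3.5 40 0; 1 1.5 3.5 80 0; 1 1.5 3.5 110 0; 1 1.5 3.5 125 0; 1 1.5 3.5 125 0")

```text
t: 19.45
tool_pos: [0.4649, 0.2379, 0.0308]
orientation: [-2.298, -2.14, 0.007]
force: [-0.7, 0.1, -2.1]
opening: 0.0599
gripper_force: 20.0
```

Call:
arm_command(increments="1 0 0 0 0; 1 0 0 0 0")

```text
t: 19.65
tool_pos: [0.4687, 0.24, 0.0355]
orientation: [2.297, 2.141, 0.005]
force: [0.5, 0.0, -3.2]
opening: 0.06
gripper_force: 20.0
```

```bash
python3 go.py .4664 .2398 .018 -4.1
```

```text
t 19.6 pos [0.4687 0.24   0.0355] yaw -4.0 q6 0.45 open 0.060 F [ 0.5  0.  -3.2]
inc [-0.4 -2.3 17.4] turn 0.001 alt -3.140
```

Call:
arm_command(increments="1 0 -1 5 0; 1 0 -1 10 0; 1 0 -1 14 0; 1 0 -1 16 0; 1 0 -1 17 0")

```text
t: 20.15
tool_pos: [0.4656, 0.24, 0.017]
orientation: [-2.297, -2.142, 0.001]
force: [-10.1, -0.2, 17.6]
opening: 0.0598
gripper_force: 20.0
```

Call:
arm_command(increments="1 0 0 0.5 0; 1 0 0 0.5 0; 1 0 0 0.5 0")

```text
t: 20.45
tool_pos: [0.4657, 0.2402, 0.017]
orientation: [-2.297, -2.142, 0.0]
force: [-8.8, 0.1, 13.6]
opening: 0.0598
gripper_force: 20.0
```

```bash
python3 go.py .4664 .2398 .018 -4.1
```

```text
t 20.4 pos [0.4657 0.2402 0.017 ] yaw -4.0 q6 0.45 open 0.060 F [-8.8  0.1 13.6]
inc [-0.4  0.7 -1. ] turn 0.002 alt -3.140
```

Call:
arm_command(increments="1 0 0 -3 0; 0.5 0 0 -3 0; 0.2 0 0 -3 0; 0.2 0 0 -3 0; 0.2 0 0 -3 0")

```text
t: 20.95
tool_pos: [0.466, 0.2396, 0.0186]
orientation: [2.298, 2.142, -0.0]
force: [0.1, -0.4, -0.3]
opening: 0.0739
gripper_force: 0.0
```

Call:
arm_command(increments="0.2 0 0 -40 0; 0.2 0 0 -90 0; 0.2 0 0 -140 0; 0.2 0 0 -190 0; 0.2 0 0 -215 0")

```text
t: 21.45
tool_pos: [0.4677, 0.2403, 0.2393]
orientation: [2.296, 2.141, 0.01]
force: [0.9, 0.3, -0.1]
opening: 0.0745
gripper_force: 0.0
```

```bash
python3 go.py .61 -.061 .23 30.6; python3 plates.py wrist .034; python3 plates.py top .012; python3 mat.py wrist
```

```text
t 21.4 pos [0.4677 0.2403 0.2393] yaw -4.0 q6 0.45 open 0.075 F [ 0.9  0.3 -0.1]
inc [-290.6  163.     9.5] turn -0.604 alt 2.537
[ 0.5926 -0.0503] [82. 33.] -54.5 CLIP (398, 364, 44, 36)
[0.4683 0.239 ] [73. 86.] 85.9  (283, 135, 69, 77)
[0.4646 0.2308] [68. 59.] -4.3  (251, 230, 18, 20)
[ 0.5938 -0.2058] [65. 82.] 0.5  (374, 194, 19, 24)
[ 0.6101 -0.0611] [81. 66.] -59.4  (329, 187, 28, 27)
wrist green ctr [469.  240.8] cm (472.50737438992803, 249.18108232141373) size [108.7 102.4] 85.92210388183594 (270, 122, 93, 95)
```

Plate A lies within about 2 mm and 0.2° of the mat centre. Next is plate D.

Call:
arm_command(increments="0.2 -43 24 0 -0.09; 0.2 -86 48 0 -0.18; 0.2 -129 72 0 -0.27; 0.2 -172 96 0 -0.36; 0.2 -210 120 0 -0.45")

```text
t: 22.1
tool_pos: [0.5704, 0.0195, 0.2311]
orientation: [-1.756, -2.602, 0.003]
force: [0.2, 0.6, 0.7]
opening: 0.0742
gripper_force: 0.0
```

```bash
python3 go.py .6115 -.061 .18 30.8
```

```text
t 22.1 pos [0.5704 0.0195 0.2311] yaw 22.0 q6 -0.44 open 0.074 F [0.2 0.6 0.7]
inc [-90.1   8.2  51. ] turn -0.154 alt 2.987
```

Call:
arm_command(increments="0.2 -30 3 0 -0.05; 0.2 -60 6 10 -0.1; 0.2 -90 8 20 -0.154; 0.2 -90 8 20 -0.154; 0.2 -90 8 20 -0.154")

```text
t: 22.6
tool_pos: [0.6105, -0.059, 0.2109]
orientation: [-1.557, -2.723, 0.002]
force: [-0.2, 0.4, -0.4]
opening: 0.0746
gripper_force: 0.0
```

```bash
python3 plates.py wrist .012; python3 plates.py top .012;  python3 go.py .6115 -.061 .0 30.8
```

```text
[ 0.6146 -0.2069] [51. 73.] 89.7  (244, 257, 49, 55)
[ 0.4798 -0.2615] [88. 74.] -13.5  (88, 219, 97, 73)
[ 0.613  -0.0606] [86. 74.] -59.5  (285, 136, 71, 78)
[0.4644 0.2309] [68. 59.] -3.7  (251, 230, 18, 20)
[ 0.4772 -0.2624] [81. 59.] -13.1  (389, 226, 21, 27)
[ 0.5924 -0.055 ] [61. 23.] -9.1  (337, 196, 8, 18)
t 22.7 pos [ 0.6111 -0.058   0.2128] yaw 30.6 q6 -0.71 open 0.074 F [-0.5 -0.3 -0.3]
inc [ -3.1  -1.  212.8] turn -0.004 alt 3.138
```

Call:
arm_command(increments="0.2 -3 -0.5 50 0; 0.2 -3 -0.5 100 0; 0.2 -3 -0.5 150 0; 0.2 -3 -0.5 180 0; 0.2 -3 -0.5 190 0")

```text
t: 23.2
tool_pos: [0.6093, -0.0598, 0.0193]
orientation: [-1.552, -2.724, 0.003]
force: [-1.4, -0.1, -0.6]
opening: 0.0747
gripper_force: 0.0
```

Call:
arm_command(increments="0.2 0 0 6 0; 0.2 0 0 12 0; 0.2 0 0 18 0; 0.2 0 0 22 0; 0.2 0 0 22 0")

```text
t: 23.7
tool_pos: [0.613, -0.0618, 0.0019]
orientation: [1.557, 2.728, 0.0]
force: [-0.5, 0.5, 0.2]
opening: 0.0743
gripper_force: 0.0
```

```bash
python3 go.py .612 -.061 -.005 30.7
```

```text
t 23.7 pos [ 0.613  -0.0618  0.0019] yaw 30.6 q6 -0.72 open 0.074 F [-0.5  0.5  0.2]
inc [ 1.2 -0.5  6.9] turn -0.002 alt 3.140
```

Call:
arm_command(increments="0.2 1 0 4 0; 0.2 1 0 6.5 0; 0.6 1 0 6.5 0; 1 1 0 6.5 0; 1 1 0 6.5 0")

```text
t: 24.2
tool_pos: [0.6123, -0.0609, -0.0048]
orientation: [1.557, 2.729, -0.0]
force: [-0.5, -0.4, -0.6]
opening: 0.0599
gripper_force: 20.0
```

Call:
arm_command(increments="1 0 0 0 0; 1 0 0 0 0; 1 0 0 -10 0; 1 0 0 -40 0; 1 0 0 -90 0")

```text
t: 24.7
tool_pos: [0.609, -0.0602, 0.0824]
orientation: [-1.553, -2.722, 0.004]
force: [0.7, 0.4, -1.8]
opening: 0.0597
gripper_force: 20.0
```

Call:
arm_command(increments="1 0 0 -50 0; 1 0 0 -80 0; 1 30 0 -95 0; 1 70 0 -95 0; 1 70 0 -95 0")

```text
t: 25.2
tool_pos: [0.5754, 0.0028, 0.1817]
orientation: [1.553, 2.731, 0.003]
force: [0.5, -0.2, -1.5]
opening: 0.0598
gripper_force: 20.0
```

```bash
python3 go.py .4664 .2405 .16 -4.1
```

```text
t 25.2 pos [0.5754 0.0028 0.1817] yaw 30.8 q6 -0.62 open 0.060 F [ 0.5 -0.2 -1.5]
inc [260.   27.8  22. ] turn 0.608 alt -2.533
```

Call:
arm_command(increments="1 42 5 0 0.1; 1 84 9 5 0.2; 1 126 14 10 0.3; 1 168 18 15 0.4; 1 210 22 20 0.5")

```text
t: 25.7
tool_pos: [0.4881, 0.1924, 0.1604]
orientation: [2.188, 2.254, 0.001]
force: [0.4, 0.7, -2.1]
opening: 0.0597
gripper_force: 20.0
```

```bash
python3 go.py .4664 .2402 .16 -4.1
```

```text
t 25.7 pos [0.4881 0.1924 0.1604] yaw 1.7 q6 0.25 open 0.060 F [ 0.4  0.7 -2.1]
inc [ 48.4 -20.3   0.4] turn 0.101 alt -3.040
```

Call:
arm_command(increments="1 24 -10 0 0.05; 1 48 -20 0 0.1; 1 48 -20 0 0.1; 1 48 -20 0 0.1")

```text
t: 26.1
tool_pos: [0.4672, 0.2387, 0.1604]
orientation: [2.291, 2.149, -0.0]
force: [-0.3, -0.1, -2.7]
opening: 0.0598
gripper_force: 20.0
```

```bash
python3 go.py .4664 .2400 .030 -4.1
```

```text
t 26.1 pos [0.4672 0.2387 0.1604] yaw -3.7 q6 0.44 open 0.060 F [-0.3 -0.1 -2.7]
inc [  1.3  -0.9 130.4] turn 0.008 alt -3.134
```

Call:
arm_command(increments="1 1 -1 40 0; 1 1 -1 80 0; 1 1 -1 105 0.007; 1 1 -1 115 0.007; 1 1 -1 115 0.007")

```text
t: 26.6
tool_pos: [0.4656, 0.2384, 0.0439]
orientation: [-2.301, -2.138, 0.004]
force: [0.2, 0.1, -0.9]
opening: 0.0598
gripper_force: 20.0
```

Call:
arm_command(increments="1 0 0 0 0; 1 0 0 0 0; 1 0 0 0 0")

```text
t: 26.9
tool_pos: [0.4676, 0.2401, 0.0469]
orientation: [2.3, 2.138, 0.004]
force: [-0.1, -0.2, -1.7]
opening: 0.0599
gripper_force: 20.0
```

```bash
python3 go.py .4664 .2400 .030 -4.1
```

```text
t 26.9 pos [0.4676 0.2401 0.0469] yaw -4.2 q6 0.45 open 0.060 F [-0.1 -0.2 -1.7]
inc [-0.2 -1.2 16.9] turn -0.001 alt 3.140
```

Call:
arm_command(increments="1 0 -1 6 0; 1 0 -1 11 0; 1 0 -1 14 0; 1 0 -1 16 0; 1 0 -1 17 0")

```text
t: 27.4
tool_pos: [0.4648, 0.2402, 0.029]
orientation: [-2.3, -2.138, 0.001]
force: [-10.9, -1.3, 19.4]
opening: 0.0598
gripper_force: 20.0
```

Call:
arm_command(increments="1 0 0 0 0; 1 0 0 -1 0; 0.5 0 0 -1 0; 0.2 0 0 -1 0; 0.2 0 0 -1 0")

```text
t: 27.9
tool_pos: [0.4653, 0.2397, 0.0291]
orientation: [2.301, 2.139, 0.0]
force: [0.2, 0.2, 0.7]
opening: 0.071
gripper_force: 0.0
```

Call:
arm_command(increments="0.2 0 0 -40 0; 0.2 0 0 -90 0; 0.2 0 0 -140 0; 0.2 0 0 -180 0; 0.2 0 0 -200 0")

```text
t: 28.4
tool_pos: [0.467, 0.2404, 0.2342]
orientation: [2.299, 2.137, 0.01]
force: [1.3, 0.2, -0.2]
opening: 0.0745
gripper_force: 0.0
```

```bash
python3 plates.py wrist .046; python3 mat.py wrist; python3 go.py .595 -.206 .23 90.3
```

```text
[0.4674 0.2405] [74. 86.] 85.7  (281, 135, 72, 81)
wrist green ctr [426.3 239.1] cm (426.2513488829157, 240.79169922712816) size [49.7 16.9] 85.98253631591797 (272, 154, 16, 44)
wrist green ctr [469.2 241.5] cm (499.3218461023841, 252.43149723427055) size [107.9 102.9] 85.74942779541016 (270, 122, 95, 95)
t 28.5 pos [0.4674 0.2406 0.2336] yaw -4.2 q6 0.45 open 0.074 F [ 0.4 -0.2 -0.3]
inc [-436.1  159.8    3.3] turn 1.493 alt -1.649
```

Call:
arm_command(increments="0.2 -43 16 0 0.14; 0.2 -86 32 0 0.28; 0.2 -129 48 0 0.42; 0.2 -172 64 0 0.56; 0.2 -215 80 0 0.7")

```text
t: 29.0
tool_pos: [0.5288, 0.0178, 0.2271]
orientation: [-2.897, -1.212, 0.003]
force: [1.6, 0.8, 0.1]
opening: 0.0746
gripper_force: 0.0
```

```bash
python3 go.py .5955 -.2065 .21 90.3
```

```text
t 29.0 pos [0.5288 0.0178 0.2271] yaw -44.6 q6 0.72 open 0.075 F [1.6 0.8 0.1]
inc [-112.8  205.    17. ] turn 0.787 alt -2.355
```

Call:
arm_command(increments="0.2 -22 41 0 0.14; 0.2 -44 82 5 0.28; 0.2 -66 123 10 0.42; 0.2 -88 164 15 0.56; 0.2 -110 202 15 0.7")

```text
t: 29.5
tool_pos: [0.5962, -0.2019, 0.2107]
orientation: [-3.136, -0.144, 0.006]
force: [0.5, 0.3, 0.9]
opening: 0.0745
gripper_force: 0.0
```

Call:
arm_command(increments="0.2 0 0 0 0.08; 0.2 0 0 0 0.087; 0.2 0 0 0 0.087; 0.2 0 0 0 0.087")

```text
t: 29.9
tool_pos: [0.5968, -0.1992, 0.2136]
orientation: [-3.141, -0.022, 0.001]
force: [-0.2, -0.1, -0.8]
opening: 0.0749
gripper_force: 0.0
```

```bash
python3 plates.py wrist .012;  python3 go.py .5955 -.2065 .0 90.2
```

```text
[ 0.4791 -0.2598] [86. 73.] -13.3  (330, 234, 65, 76)
[ 0.5959 -0.2055] [86. 74.] -0.6  (291, 136, 70, 79)
t 29.9 pos [ 0.597  -0.1992  0.2139] yaw -89.2 q6 1.15 open 0.075 F [ 0.  -0.  -0.2]
inc [ -1.6   7.4 213.9] turn 0.010 alt -3.131
```

Call:
arm_command(increments="0.2 -1.5 7 50 0.012; 0.2 -1.5 7 100 0.012; 0.2 -1.5 7 150 0.012; 0.2 -1.5 7 185 0.012; 0.2 -1.5 7 195 0.012")

```text
t: 30.45
tool_pos: [0.592, -0.2048, 0.0139]
orientation: [-3.138, -0.002, 0.012]
force: [0.8, -0.1, -0.3]
opening: 0.074
gripper_force: 0.0
```

Call:
arm_command(increments="0.2 0 0 6 0; 0.2 0 0 11 0; 0.2 0 0 14 0; 0.2 0 0 14 0; 0.2 0 0 14 0")

```text
t: 30.95
tool_pos: [0.5966, -0.2077, 0.0065]
orientation: [3.141, -0.002, 0.003]
force: [0.9, -0.5, -0.3]
opening: 0.0745
gripper_force: 0.0
```

```bash
python3 go.py .5957 -.206 -.005 90
```

```text
t 30.9 pos [ 0.5966 -0.2077  0.0065] yaw -90.1 q6 1.16 open 0.074 F [ 0.9 -0.5 -0.3]
inc [-0.9 -1.7 11.5] turn -0.001 alt 3.140
```

Call:
arm_command(increments="0.2 -0.5 -1.5 5 0; 0.2 -0.5 -1.5 11 0; 0.6 -0.5 -1.5 11 0; 1 -0.5 -1.5 11 0; 1 -0.5 -1.5 11 0")

```text
t: 31.45
tool_pos: [0.595, -0.2058, -0.0061]
orientation: [-3.142, 0.002, 0.0]
force: [0.1, 0.5, -1.1]
opening: 0.0598
gripper_force: 20.2
```

Call:
arm_command(increments="1 0 0 0 0; 1 0 0 0 0; 1 0 0 -10 0; 1 0 0 -40 0; 1 0 0 -90 0")

```text
t: 31.95
tool_pos: [0.5917, -0.2043, 0.081]
orientation: [-3.138, 0.002, 0.013]
force: [1.4, -1.0, -2.2]
opening: 0.0596
gripper_force: 20.0
```

Call:
arm_command(increments="1 0 0 -50 0; 1 0 0 -80 0; 1 0 -35 -90 0; 1 0 -75 -90 0; 1 0 -115 -90 0")

```text
t: 32.45
tool_pos: [0.5954, -0.09, 0.1757]
orientation: [3.141, -0.004, 0.003]
force: [0.7, -0.5, -2.8]
opening: 0.0595
gripper_force: 20.0
```

```bash
python3 go.py .4664 .24 .165 -4.1
```

```text
t 32.5 pos [ 0.5954 -0.09    0.1757] yaw -90.1 q6 1.34 open 0.060 F [ 0.7 -0.5 -2.8]
inc [-129.8 -329.7   10.4] turn -1.502 alt 1.640
```

Call:
arm_command(increments="1 -15 -38 0 -0.14; 1 -30 -76 0 -0.28; 1 -45 -114 0 -0.42; 1 -60 -152 0 -0.56; 1 -75 -190 0 -0.7")

```text
t: 32.95
tool_pos: [0.5195, 0.1007, 0.1747]
orientation: [-2.949, -1.084, -0.0]
force: [0.9, 0.4, -2.0]
opening: 0.06
gripper_force: 20.0
```

```bash
python3 go.py .4664 .24 .165 -4.1
```

```text
t 33.0 pos [0.5195 0.1007 0.1747] yaw -49.6 q6 0.96 open 0.060 F [ 0.9  0.4 -2. ]
inc [  49.7 -140.5    9.7] turn -0.795 alt 2.347
```

Call:
arm_command(increments="1 13 -36 0 -0.14; 1 26 -72 3 -0.28; 1 39 -108 6 -0.42; 1 50 -140 9 -0.56; 1 50 -140 9 -0.7")

```text
t: 33.45
tool_pos: [0.4665, 0.2421, 0.1652]
orientation: [-2.393, -2.033, 0.0]
force: [-0.6, -1.2, -1.4]
opening: 0.0598
gripper_force: 20.0
```

Call:
arm_command(increments="1 0 0 0 -0.09; 1 0 0 0 -0.095; 1 0 0 0 -0.095; 1 0 0 0 -0.095")

```text
t: 33.85
tool_pos: [0.4689, 0.2384, 0.1654]
orientation: [2.308, 2.131, 0.0]
force: [-0.2, -0.5, -1.6]
opening: 0.0596
gripper_force: 20.0
```

```bash
python3 go.py .4664 .24 .041 -4.1
```

```text
t 33.9 pos [0.4689 0.2384 0.1654] yaw -4.6 q6 0.45 open 0.060 F [-0.2 -0.5 -1.6]
inc [  1.4  -2.6 124.4] turn -0.008 alt 3.133
```

Call:
arm_command(increments="1 1 -2 40 -0.007; 1 1 -2 80 -0.007; 1 1 -2 100 -0.007; 1 1 -2 108 -0.007; 1 1 -2 108 -0.007")

```text
t: 34.35
tool_pos: [0.4662, 0.2393, 0.0563]
orientation: [-2.299, -2.14, 0.003]
force: [-0.8, -0.2, -1.3]
opening: 0.0601
gripper_force: 20.0
```

Call:
arm_command(increments="1 0 0 0 0; 1 0 0 0 0; 1 0 0 0 0")

```text
t: 34.65
tool_pos: [0.468, 0.2402, 0.0587]
orientation: [2.297, 2.141, 0.004]
force: [-0.2, -0.4, -1.3]
opening: 0.0602
gripper_force: 20.0
```

```bash
python3 go.py .4664 .24 .041 -4.1
```

```text
t 34.6 pos [0.468  0.2402 0.0587] yaw -4.0 q6 0.45 open 0.060 F [-0.2 -0.4 -1.3]
inc [-0.4 -1.6 17.7] turn 0.001 alt -3.140
```

Call:
arm_command(increments="1 0 -1 6 0; 1 0 -1 11 0; 1 0 -1 14 0; 1 0 -1 16 0; 1 0 -1 17 0")

```text
t: 35.15
tool_pos: [0.4655, 0.2397, 0.0398]
orientation: [-2.298, -2.142, 0.001]
force: [-4.1, -2.4, 5.7]
opening: 0.0596
gripper_force: 20.0
```

Call:
arm_command(increments="1 0 0 0 0; 1 0 0 -1 0; 0.5 0 0 -1 0; 0.2 0 0 -1 0; 0.2 0 0 -1 0")

```text
t: 35.65
tool_pos: [0.4661, 0.24, 0.0414]
orientation: [2.298, 2.142, 0.001]
force: [-0.2, 0.0, 0.8]
opening: 0.071
gripper_force: 0.0
```

Call:
arm_command(increments="0.2 0 0 -40 0; 0.2 0 0 -90 0; 0.2 0 0 -140 0; 0.2 0 0 -175 0; 0.2 0 0 -190 0")

```text
t: 36.15
tool_pos: [0.4678, 0.2406, 0.2362]
orientation: [2.296, 2.141, 0.011]
force: [1.0, 0.1, 0.6]
opening: 0.0743
gripper_force: 0.0
```

```bash
python3 plates.py wrist .058; python3 plates.py top .012; python3 go.py .4785 -.2605 .21 76.7
```

```text
[0.4678 0.2382] [74. 86.] 85.8  (280, 139, 74, 82)
[0.4649 0.2308] [68. 56.] -4.9  (251, 230, 18, 20)
t 36.2 pos [0.4673 0.2405 0.2337] yaw -4.0 q6 0.45 open 0.074 F [ 1.2 -0.2 -0.1]
inc [-499.    46.1   22.9] turn -1.409 alt 1.733
```

Call:
arm_command(increments="0.2 -42 4 0 0.14; 0.2 -84 8 0 0.28; 0.2 -126 12 0 0.42; 0.2 -168 16 0 0.56; 0.2 -210 20 0 0.7")

```text
t: 36.75
tool_pos: [0.4695, 0.0275, 0.2279]
orientation: [-2.895, -1.216, 0.006]
force: [0.6, -0.5, -1.1]
opening: 0.0743
gripper_force: 0.0
```

```bash
python3 go.py .4785 -.2605 .21 76.7; python3 plates.py top .012
```

```text
t 36.8 pos [0.4695 0.0275 0.2279] yaw -44.4 q6 0.72 open 0.074 F [ 0.6 -0.5 -1.1]
inc [-199.3  208.1   17.8] turn 1.027 alt -2.114
[0.4652 0.244 ] [68. 83.] 86.3  (244, 228, 25, 22)
```

Call:
arm_command(increments="0.2 -30 31 0 0.14; 0.2 -60 62 5 0.28; 0.2 -90 93 10 0.42; 0.2 -120 124 15 0.56; 0.2 -150 155 15 0.7")

```text
t: 37.3
tool_pos: [0.4762, -0.1874, 0.2122]
orientation: [-3.135, -0.15, 0.007]
force: [0.6, -0.5, 0.1]
opening: 0.074
gripper_force: 0.0
```

```bash
python3 go.py .4785 -.2605 .21 76.7; python3 plates.py wrist .012
```

```text
t 37.3 pos [ 0.4762 -0.1874  0.2122] yaw -84.5 q6 1.00 open 0.074 F [ 0.6 -0.5  0.1]
inc [-4.7 73.   2. ] turn 0.328 alt -2.814
[ 0.4795 -0.2624] [86. 70.] -13.6  (344, 131, 89, 93)
```

Call:
arm_command(increments="0.2 -2 36 0 0.14; 0.2 -4 73 0 0.28; 0.2 -4 73 0 0.33; 0.2 -4 73 0 0.33; 0.2 -4 73 0 0.33")

```text
t: 37.85
tool_pos: [0.4806, -0.2587, 0.214]
orientation: [-3.12, 0.355, 0.004]
force: [-0.2, 0.6, -0.2]
opening: 0.0742
gripper_force: 0.0
```

```bash
python3 plates.py wrist .012; python3 go.py .4785 -.261 0 76.6
```

```text
[ 0.4798 -0.2592] [86. 74.] -13.8  (286, 136, 70, 78)
t 37.9 pos [ 0.4809 -0.2586  0.2146] yaw -103.0 q6 1.21 open 0.074 F [-0.4 -0.1 -0.2]
inc [ -1.3   3.1 214.6] turn 0.007 alt -3.134
```

Call:
arm_command(increments="0.2 -1 2 50 0.007; 0.2 -1 2 100 0.007; 0.2 -1 2 150 0.007; 0.2 -1 2 185 0.007; 0.2 -1 2 195 0.007")

```text
t: 38.4
tool_pos: [0.4765, -0.258, 0.016]
orientation: [-3.116, 0.366, 0.012]
force: [-0.6, 0.1, -0.3]
opening: 0.0743
gripper_force: 0.0
```

Call:
arm_command(increments="0.2 0 0 6 0; 0.2 0 0 11 0; 0.2 0 0 14 0; 0.2 0 0 14 0; 0.2 0 0 14 0")

```text
t: 38.9
tool_pos: [0.4807, -0.2619, 0.0084]
orientation: [3.119, -0.37, 0.003]
force: [0.5, 0.4, 0.7]
opening: 0.0742
gripper_force: 0.0
```

```bash
python3 go.py .4788 -.260 -.005 76.5
```

```text
t 38.9 pos [ 0.4807 -0.2619  0.0084] yaw -103.5 q6 1.21 open 0.074 F [0.5 0.4 0.7]
inc [-2.4 -1.4 13.4] turn -0.001 alt 3.141
```

Call:
arm_command(increments="0.2 -1 -1 6 0; 0.2 -1 -1 12.5 0; 0.6 -1 -1 12.5 0; 1 -1 -1 12.5 0; 1 -1 -1 12.5 0")

```text
t: 39.4
tool_pos: [0.4788, -0.2599, -0.0058]
orientation: [-3.119, 0.37, 0.001]
force: [0.6, 0.3, -1.4]
opening: 0.0598
gripper_force: 20.0
```

Call:
arm_command(increments="1 0 0 0 0; 1 0 0 0 0; 1 0 0 -10 0; 1 0 0 -40 0; 1 0 0 -90 0")

```text
t: 39.9
tool_pos: [0.4763, -0.2583, 0.0824]
orientation: [-3.116, 0.37, 0.011]
force: [1.3, -1.3, -1.8]
opening: 0.0597
gripper_force: 20.0
```

Call:
arm_command(increments="1 0 0 -50 0; 1 0 0 -80 0; 1 0 -35 -95 0; 1 0 -75 -95 0; 1 0 -115 -95 0")

```text
t: 40.4
tool_pos: [0.5067, -0.1477, 0.1817]
orientation: [3.119, -0.372, 0.004]
force: [0.4, -0.0, -1.9]
opening: 0.0599
gripper_force: 20.0
```

```bash
python3 go.py .4664 .24 .165 -4.1
```

```text
t 40.4 pos [ 0.5067 -0.1477  0.1817] yaw -103.6 q6 1.43 open 0.060 F [ 0.4 -0.  -1.9]
inc [-130.5 -367.3   16.2] turn 1.405 alt -1.737
```

Call:
arm_command(increments="1 -14 -40 0 -0.14; 1 -28 -80 0 -0.28; 1 -42 -120 0 -0.42; 1 -56 -158 0 -0.56; 1 -70 -196 0 -0.7")

```text
t: 40.9
tool_pos: [0.4835, 0.0602, 0.1805]
orientation: [3.055, 0.731, 0.002]
force: [0.9, 0.1, -2.5]
opening: 0.0598
gripper_force: 20.0
```

```bash
python3 go.py .4664 .24 .17 -4.1
```

```text
t 40.9 pos [0.4835 0.0602 0.1805] yaw -63.1 q6 1.12 open 0.060 F [ 0.9  0.1 -2.5]
inc [  66.1 -168.1   10.5] turn -1.030 alt 2.112
```

Call:
arm_command(increments="1 16 -38 0 -0.14; 1 32 -76 3 -0.28; 1 48 -114 6 -0.42; 1 62 -152 9 -0.56; 1 66 -168 10 -0.7")

```text
t: 41.4
tool_pos: [0.4668, 0.2416, 0.1701]
orientation: [-2.617, -1.737, -0.001]
force: [-0.0, 0.6, -2.6]
opening: 0.0598
gripper_force: 20.0
```

Call:
arm_command(increments="1 0 0 0 -0.14; 1 0 0 0 -0.28; 1 0 0 0 -0.33; 1 0 0 0 -0.33; 1 0 0 0 -0.33")

```text
t: 41.9
tool_pos: [0.4678, 0.2384, 0.1701]
orientation: [2.307, 2.132, 0.001]
force: [-0.3, 0.2, -2.5]
opening: 0.0596
gripper_force: 20.0
```

```bash
python3 go.py .4664 .24 .053 -4.1
```

```text
t 41.9 pos [0.4678 0.2384 0.1701] yaw -4.5 q6 0.45 open 0.060 F [-0.3  0.2 -2.5]
inc [  1.5  -1.5 117.1] turn -0.007 alt 3.134
```

Call:
arm_command(increments="1 1 -1 40 -0.007; 1 1 -1 75 -0.007; 1 1 -1 95 -0.007; 1 1 -1 101 -0.007; 1 1 -1 101 -0.007")

```text
t: 42.4
tool_pos: [0.4663, 0.2391, 0.0681]
orientation: [-2.298, -2.141, 0.002]
force: [0.2, 0.4, -1.9]
opening: 0.0599
gripper_force: 20.0
```

Call:
arm_command(increments="1 0 0 0 0; 1 0 0 0 0; 1 0 0 0 0")

```text
t: 42.7
tool_pos: [0.4679, 0.2399, 0.0702]
orientation: [2.297, 2.142, 0.004]
force: [0.9, -0.5, -2.4]
opening: 0.0594
gripper_force: 20.0
```

```bash
python3 go.py .4664 .24 .053 -4.1
```

```text
t 42.7 pos [0.4679 0.2399 0.0702] yaw -4.0 q6 0.45 open 0.059 F [ 0.9 -0.5 -2.4]
inc [ 0.  -1.5 17.2] turn 0.001 alt -3.140
```

Call:
arm_command(increments="1 0 -1 6 0; 1 0 -1 11 0; 1 0 -1 14 0; 1 0 -1 16 0; 1 0 -1 17 0")

```text
t: 43.2
tool_pos: [0.4656, 0.2397, 0.0521]
orientation: [-2.297, -2.142, 0.001]
force: [-8.3, -1.2, 13.2]
opening: 0.0599
gripper_force: 20.0
```

Call:
arm_command(increments="1 0 0 0 0; 1 0 0 -1 0; 0.5 0 0 -1 0; 0.2 0 0 -1 0; 0.2 0 0 -1 0")

```text
t: 43.7
tool_pos: [0.4661, 0.2396, 0.0528]
orientation: [2.298, 2.142, 0.001]
force: [1.2, 0.3, -0.3]
opening: 0.0716
gripper_force: 0.0
```

Call:
arm_command(increments="0.2 0 0 -40 0; 0.2 0 0 -90 0; 0.2 0 0 -140 0; 0.2 0 0 -165 0; 0.2 0 0 -175 0")

```text
t: 44.2
tool_pos: [0.4677, 0.2402, 0.2319]
orientation: [2.296, 2.141, 0.01]
force: [1.1, 0.8, -0.3]
opening: 0.0743
gripper_force: 0.0
```

```bash
python3 plates.py wrist .070 pics/w9.png; python3 plates.py top .07; python3 go.py .4562 .0845 .18 85.9
```

```text
[0.4676 0.2369] [74. 86.] 86.0  (278, 142, 78, 85)
[0.4659 0.2226] [64. 52.] -4.3  (252, 230, 17, 20)
t 44.3 pos [0.4666 0.2398 0.2288] yaw -4.0 q6 0.45 open 0.075 F [-0.8 -0.2 -0.5]
inc [-155.7    0.3   48.6] turn -1.569 alt 1.572
```

View pics/w9.png

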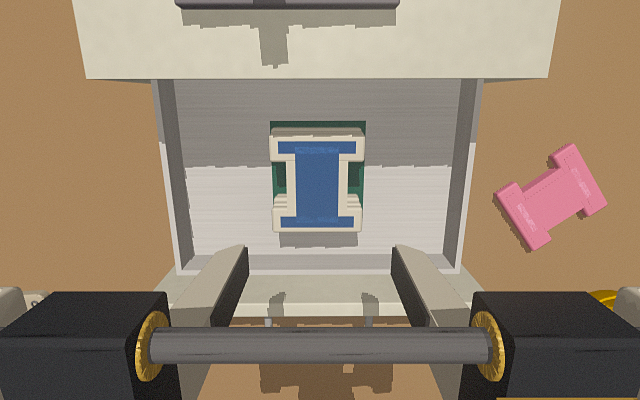

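The wrist view shows a neat pile of four plates inside the mat outline at (318,185), with the notches to the side walls. Now I'll push the drawer shut with closed fingers in front of the handle bar, which keeps the gripper body clear of the slider.

Call:
arm_command(increments="0.5 -40 0 0 -0.14; 1 -80 0 0 -0.28; 1 -120 0 0 -0.42; 1 -160 0 0 -0.56; 1 -197 0 0 -0.7")

```text
t: 44.8
tool_pos: [0.4505, 0.0427, 0.2245]
orientation: [-1.42, -2.798, 0.003]
force: [0.8, -0.2, -0.1]
opening: 0.039
gripper_force: 0.0
```

Call:
arm_command(increments="1 0 0 0 -0.14; 1 0 0 0 -0.28; 1 0 0 0 -0.42; 1 0 0 0 -0.56; 1 0 0 0 -0.7")

```text
t: 45.3
tool_pos: [0.4508, 0.0441, 0.2244]
orientation: [-0.375, -3.114, 0.001]
force: [0.3, 0.2, -0.2]
opening: 0.0013
gripper_force: 0.0
```

Call:
arm_command(increments="1 0 0 0 -0.14; 1 0 0 0 -0.168; 1 0 0 0 -0.168; 1 0 0 0 -0.168")

```text
t: 45.7
tool_pos: [0.4517, 0.0442, 0.2265]
orientation: [-0.126, -3.137, 0.0]
force: [0.3, 0.0, 0.6]
opening: 0.0001
gripper_force: 0.0
```

```bash
python3 go.py .453 .043 .068 85.9
```

```text
t 45.7 pos [0.4517 0.0442 0.2265] yaw 85.4 q6 -1.51 open 0.000 F [0.3 0.  0.6]
inc [ -1.7  -1.1 158.5] turn -0.009 alt 3.133
```

Call:
arm_command(increments="1 -1 -2 40 -0.008; 1 -1 -2 85 -0.008; 1 -1 -2 130 -0.008; 1 -1 -2 155 -0.008; 1 -1 -2 158 -0.008")

```text
t: 46.2
tool_pos: [0.4495, 0.0422, 0.0654]
orientation: [-0.112, -3.132, 0.0]
force: [-1.9, -0.1, 0.3]
opening: 0.0004
gripper_force: 0.0
```

Call:
arm_command(increments="1 0 4 0 0; 1 0 9 0 0; 1 0 14 0 0; 1 0 19 0 0; 1 0 26 0 0")

```text
t: 46.7
tool_pos: [0.4557, 0.0683, 0.0707]
orientation: [0.109, 3.138, -0.001]
force: [-0.2, -0.4, 0.4]
opening: 0.0008
gripper_force: 0.6
```

Call:
arm_command(increments="1 0 9 0 0; 1 0 19 0 0; 1 0 30 0 0; 1 0 41 0 0; 1 0 52 0 0")

```text
t: 47.2
tool_pos: [0.4584, 0.121, 0.0696]
orientation: [-0.108, -3.14, 0.0]
force: [0.6, -1.7, 1.2]
opening: 0.0003
gripper_force: 1.0
```

```bash
python3 go.py .4665 .243 .068 85.9; python3 plates.py top .07
```

```text
t 47.2 pos [0.4584 0.121  0.0696] yaw 86.0 q6 -1.35 open 0.000 F [ 0.6 -1.7  1.2]
inc [  0.4 122.3   1.6] turn 0.002 alt -3.139
[0.4657 0.2731] [31. 37.] 1.4  (240, 233, 10, 12)
```

Call:
arm_command(increments="1 0 11 0 0; 1 0 22 0 0; 1 0 33 0 0; 1 0 44 0 0; 1 0 55 0 0")

```text
t: 47.75
tool_pos: [0.4618, 0.1757, 0.0693]
orientation: [-0.109, -3.139, 0.0]
force: [-0.8, -1.7, -0.3]
opening: 0.0007
gripper_force: 1.0
```

Call:
arm_command(increments="1 0 11 0 0; 1 0 22 0 0; 1 0 33 0 0; 1 0 44 0 0; 1 0 52 0 0")

```text
t: 48.25
tool_pos: [0.466, 0.2278, 0.0697]
orientation: [0.108, 3.139, 0.0]
force: [-0.3, -1.3, -0.4]
opening: 0.0005
gripper_force: 1.0
```

Call:
arm_command(increments="1 0 6 0 0; 1 0 12 0 0; 1 0 17 0 0; 1 0 21 0 0; 1 0 24 0 0")

```text
t: 48.75
tool_pos: [0.4676, 0.2509, 0.0697]
orientation: [0.109, 3.14, 0.0]
force: [-1.2, -1.2, 0.5]
opening: 0.0004
gripper_force: 0.8
```

Call:
arm_command(increments="1 0 2 0 0; 1 0 4 0 0; 1 0 6 0 0; 1 0 8 0 0; 1 0 10 0 0")

```text
t: 49.25
tool_pos: [0.4683, 0.2607, 0.0697]
orientation: [0.109, 3.139, 0.0]
force: [0.4, -1.4, 1.1]
opening: 0.0006
gripper_force: 0.8
```

Call:
arm_command(increments="1 0 1.5 0 0; 1 0 3 0 0; 1 0 4 0 0; 1 0 4 0 0; 1 0 4 0 0")

```text
t: 49.75
tool_pos: [0.4686, 0.2643, 0.0697]
orientation: [0.109, 3.14, -0.001]
force: [0.4, -4.3, 2.2]
opening: -0.0
gripper_force: 2.3
```

Call:
arm_command(increments="1 0 1.5 0 0; 1 0 3 0 0; 1 0 3 0 0; 1 0 3 0 0")

```text
t: 50.15
tool_pos: [0.4685, 0.2644, 0.0697]
orientation: [-0.11, -3.139, 0.008]
force: [-2.4, -19.3, 9.9]
opening: 0.0005
gripper_force: 9.9
```

Call:
arm_command(increments="1 0 -5 0 0; 1 0 -15 0 0; 1 0 -30 0 0; 1 0 -60 0 0; 1 0 -90 0 0")

```text
t: 50.65
tool_pos: [0.462, 0.1767, 0.0694]
orientation: [-0.107, -3.14, -0.0]
force: [0.8, -1.0, 0.5]
opening: 0.0001
gripper_force: 0.0
```

Call:
arm_command(increments="1 0 -20 -40 0; 1 0 -20 -90 0; 1 0 -20 -140 0; 1 0 30 -180 0; 1 0 70 -180 0")

```text
t: 51.15
tool_pos: [0.4698, 0.2457, 0.2552]
orientation: [0.115, 3.131, 0.005]
force: [0.8, 0.5, 0.2]
opening: 0.0004
gripper_force: 0.0
```

Call:
arm_command(increments="1 0 0 0 0; 1 0 0 0 0; 1 0 0 0 0")

```text
t: 51.45
tool_pos: [0.4667, 0.2448, 0.2484]
orientation: [-0.109, -3.138, 0.002]
force: [-0.3, -0.7, 0.0]
opening: 0.0007
gripper_force: 0.0
```

```bash
python3 go.py .4665 .243 .068 85.9
python3 - <<'E'
from h import *
w=robot.camera_model("wrist"); im=robot.read_camera("wrist"); cv2.imwrite("pics/w10.png",im)
h=cv2.cvtColor(im,cv2.COLOR_BGR2HSV)
red=(cv2.inRange(h,(0,150,80),(8,255,255))|cv2.inRange(h,(174,150,80),(180,255,255)))
yh=np.array([-.9974,.0715]); mk=None
for c in blobs(red,5):
    r=cv2.minAreaRect(c); mk=cast(w,r[0],.1325)[0]; print("mark",r[0],mk)
# white line of grip: bright pixels whose neighbourhood (grip) is dark
u=proj(w,[[.446,.402,.18]])[0].astype(int); print(u)
k=(im.max(axis=2)<70).astype(np.uint8)*255
k=cv2.morphologyEx(k,cv2.MORPH_CLOSE,np.ones((9,9)))
b=(cv2.inRange(im,(140,140,140),(255,255,255))&k); b[:, :u[0]-60]=0; b[:u[1]-60]=0; b[u[1]+60:]=0
for c in blobs(b,8):
    r=cv2.minAreaRect(c); 
    for z in(.17,.184):
        p=cast(w,r[0],z)[0]; print(r,z,p.round(4), "slider-mark", None if mk is None else ((p-mk)@yh).round(4))
# bar column profile for drawer: bar expected at shut
for y in(.2865,.2835,.28): print(y,proj(w,[[.445,y,.098]]).round(1))
r=int(proj(w,[[.445,.284,.098]])[0,1]); g=cv2.cvtColor(im,cv2.COLOR_BGR2GRAY)[r]; c0=int(proj(w,[[.445,.284,.098]])[0,0]); print(r,c0-30,g[c0-30:c0+60:2])
E
```

```text
t 51.5 pos [0.4667 0.2448 0.2484] yaw 86.0 q6 -1.12 open 0.001 F [-0.3 -0.7  0. ]
inc [-1.000e-01 -1.600e+00  1.804e+02] turn 0.002 alt -3.140
[541 167]
((531.0, 171.5), (3.0, 6.0), 90.0) 0.17 [0.4508 0.4009] slider-mark None
((531.0, 171.5), (3.0, 6.0), 90.0) 0.184 [0.4473 0.3925] slider-mark None
0.2865 [[363.5 157.8]]
0.2835 [[360.3 158.1]]
0.28 [[356.5 158.3]]
158 330 [ 91  87  88  90  91  90  93  91  87  89  91  88  89  89  81 113 139 153
 183 169  84  91  90  93  92  88  92  85 103 101 112 104 107 105 101 104
 106 104 110 190 211 137 140 140 139]
```

The drawer hit its stop with 19 N, so it is shut. One last check of the slider from directly above.

Call:
arm_command(increments="1 0 40 -20 0; 1 0 80 -40 0; 1 0 120 -50 0; 1 0 160 -50 0; 1 0 170 -50 0")

```text
t: 52.0
tool_pos: [0.4788, 0.4174, 0.2984]
orientation: [-0.107, -3.139, -0.0]
force: [-0.6, -0.5, -0.3]
opening: 0.0003
gripper_force: 0.0
```

Call:
arm_command(increments="1 0 0 0 0; 1 0 0 0 0; 1 0 0 0 0")

```text
t: 52.3
tool_pos: [0.4794, 0.4138, 0.2993]
orientation: [-0.112, -3.14, 0.001]
force: [-1.0, -0.1, -0.9]
opening: 0.0004
gripper_force: 0.0
```

Run:
```python
from h import *
w=robot.camera_model("wrist"); im=robot.read_camera("wrist"); print(w["eye"])
h=cv2.cvtColor(im,cv2.COLOR_BGR2HSV)
red=(cv2.inRange(h,(0,150,80),(8,255,255))|cv2.inRange(h,(174,150,80),(180,255,255)))
yh=np.array([-.9974,.0715]); mk=None
for c in blobs(red,5):
    r=cv2.minAreaRect(c); mk=cast(w,r[0],.1325)[0]; print("mark",r,mk)
k=(im.max(axis=2)<70).astype(np.uint8)*255
k=cv2.morphologyEx(k,cv2.MORPH_CLOSE,np.ones((9,9)))
b=(cv2.inRange(im,(140,140,140),(255,255,255))&k); b[240:]=0
for c in blobs(b,8):
    r=cv2.minAreaRect(c)
    for z in(.17,.184):
        p=cast(w,r[0],z)[0]; print(r,z,p.round(4),"slider-mark",((p-mk)@yh).round(4) if mk is not None else None)
```

```text
[0.39932187 0.4189697  0.47452478]
mark ((340.0, 149.5), (5.0, 24.0), 90.0) [0.45105948 0.43492927]
((302.5, 157.5), (3.0, 31.0), 90.0) 0.17 [0.45   0.4002] slider-mark -0.0014
((302.5, 157.5), (3.0, 31.0), 90.0) 0.184 [0.4477 0.401 ] slider-mark 0.0009
```

Slider is within about 1.5 mm of the mark. The robot is clear of everything, so I'll hand in.

```bash
python3 -c "
from plant import robot
print(robot.close_job())"
```

```text
the job is handed in; nothing more can be done
None
```

I handed the job in, though the tool reported no verdict: slider within about 1.5 mm of the red mark, all four plates stacked square on the mat (each measured within about 4 mm of its centre, notches to the sides) before closing, drawer pushed to its shut stop, and the mug, jar and bowl not approached.

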